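# Rack to rest to vice: clamp the tall cover plate

### The job

Draw the tallest of the three metal plates up out of the slotted wooden rack and lean it on the sloped rest, its foot on the ledge and its face on the slope, and let go of it there. Then take hold of it afresh, lay it flat and lengthwise on the bed of the low vice, down between the side guides and the two jaws, and push the vice's sliding jaw by its post until the plate is held snug against the fixed jaw. Set the plate down gently each time, never dropping it, and leave the other two plates in the rack and the hub, hammer and can where they are.

Things in the scene. Friction and masses are not known exactly. Their poses are not given: they have to be found in the camera images.
- plate: the tallest plate in the rack: bare aluminium, 130 tall x 60 wide x 8 thick, about 0.25 kg, four small dark bolt holes. Origin: middle of its lower 60 x 8 edge as it stands in the rack. z: along the 130 mm length, up in the rack; y: along the 60 mm width; x: through the 8 mm thickness.
- plate_mid (a point): the centre of the tallest plate (65 mm along z from its origin).
- short1: one of two shorter aluminium plates in the rack, 100 tall x 60 wide x 8 thick; origin in the middle of its lower edge, axes as the tall plate's. Stays in the rack.
- short2: the other shorter plate, the same. Stays in the rack.
- rack: fixed slotted wooden rack, 150 (x) x 80 (y) x 75 high; origin: centre of its underside. Three slots at x = -50, 0 and +50 mm, each 11 wide in x, 66 long in y and 60 deep (slot floor 15 mm above the bench), one plate upright in each, in any order. The tall plate's upper edge is 145 mm above the bench, the short ones' 115 mm.
- rest: fixed grey sloped rest on a 110 x 90 x 8 mm base; origin: on the bench under it. Its back, 36 wide and 80 long, leans 30 degrees off upright, its top towards the rest's -x (robot's side). At its foot, on the +x side, a 50 wide ledge sticks out square to it. A plate leaning on it has one face towards +x and up; the tall plate overhangs the back by 50 mm at the top and 12 mm each side.
- rest_corner (a point): middle of the inner corner where the rest's slope and ledge meet, 29 mm in x from the rest's origin and 40 mm above the bench: the plate's foot goes here. The leaning tall plate's centre is then at x = 0, y = 0, z = 98 mm in the rest's frame.
- vice: fixed low vice, x along it from the fixed jaw to the sliding jaw (away from the robot). Bed: 40 mm wide steel bar, top 40 mm above the bench. Fixed jaw: face at x = -65, 68 wide, 7 high above the bed. Side guides: low cheeks at x = -63 to -41 and +41 to +63, 68 mm apart, 6 high above the bed; between them the sides are open down to the 12 mm high base. Origin: on the bench under vice_seat.
- vice_seat (a point): centre of the clamped plate's place: on the bed's top face (40 mm above the bench), 65 mm from the fixed jaw's face. The clamped plate lies centred on it, its 130 mm length along the vice's x, either face up, its centre 44 mm above the bench.
- jaw (a joint): travel of the vice's sliding jaw towards the fixed jaw (towards the vice's -x), m: 0 fully open (170 mm between the jaws), 0.040 closed on the 130 mm plate, end stop at 0.045. It slides stiffly (about 4 N) and stays where it is left. Jaw block 35 (x) x 60 (y) mm, its top 63 mm above the bench.
- jaw_post (a point): middle of the upright square steel post, 22 x 22 mm, on the sliding jaw; 85 mm above the bench, the post's top is at 107 mm and the jaw block's top at 63 mm.
- hub: dark steel wheel hub standing on the bench, diameter 110, height 50; origin under its centre. Not to be moved.
- hammer: hammer lying on the bench beyond the rest; origin under its middle. Not to be moved.
- can: low red tin can, diameter 80, height 60; origin under its centre. Not to be moved.
Not all that is in view belongs to the job. Of the things shaped like the rack, the wooden one is meant.

How it is judged:
On the way, in this order (a step that is already met when the one before it is completed fails the run):
1. the tall plate has been drawn up clear of the rack (z of plate in the frame of rack above 0.078 m), for 0.1 s.
2. the tall plate leans on the sloped rest, its centre within 15 mm of its proper place and its lean within 10 degrees of the rest's, and is let go (x of plate_mid in the frame of rest between -0.015 and 0.015 m and y of plate_mid in the frame of rest between -0.015 and 0.015 m and z of plate_mid in the frame of rest between 0.0833 and 0.1133 m and angle between plate's own z axis and vertical between 0.3486 and 0.6986 rad and contact force between plate and rest above 0.3 N and contact force between the fingers and plate below 0.1 N and linear speed of plate below 0.03 m/s), for 0.2 s.
3. the tall plate lies flat on the vice's bed, lengthwise between the guides and the jaws, and is let go (z of plate_mid in the frame of vice between 0.041 and 0.047 m and y of plate_mid in the frame of vice between -0.008 and 0.008 m and angle between the x axis of plate and the z axis of vice, either way round below 0.07 rad and angle between the z axis of plate and the x axis of vice, either way round below 0.12 rad and contact force between the fingers and plate below 0.1 N and linear speed of plate below 0.03 m/s), for 0.2 s.
At the end, for the whole second after the job is handed in: The tall plate lies flat on the vice's bed (within 4 degrees; centre within 3 mm of its height), lengthwise between the guides (within 7 degrees and 8 mm sideways), its end against the fixed jaw and the sliding jaw up against its other end (each within 3 mm); it is released and at rest (z of plate_mid in the frame of vice between 0.041 and 0.047 m and y of plate_mid in the frame of vice between -0.008 and 0.008 m and angle between the x axis of plate and the z axis of vice, either way round below 0.07 rad and angle between the z axis of plate and the x axis of vice, either way round below 0.12 rad and x of plate_mid in the frame of vice between -0.003 and 0.003 m and value of joint jaw between 0.037 and 0.043 m and contact force between the fingers and plate below 0.1 N and linear speed of plate below 0.01 m/s); the robot touches nothing.
It fails at once if the tall plate is dropped or thrown (it moves faster than 0.6 m/s while the fingers do not touch it) (contact force between the fingers and plate below 0.05 N and linear speed of plate above 0.6 m/s).
It fails at once if one of the short plates is moved more than 25 mm (distance of any of short1, short2 from where it was at the start of the episode above 0.025 m).
It fails at once if the hub, hammer or can is moved more than 30 mm (distance of any of hub, hammer, can from where it was at the start of the episode above 0.03 m).
It also fails if it takes over 72 s, if anything falls off the work surface, if the arm or the gripper's body presses on something with over 40 N, if the wrist force passes 120 N, or if a joint passes its speed limit or range.

### The arm

A 7-joint arm with a two-finger parallel gripper is mounted at the origin on the work surface. World frame = base frame: x ahead of the robot, y to its left, z up, the work surface at z = 0. Lengths are in m, angles in rad, forces in N, time in s.
With the tool pointing down it reaches from about 0.35 to 0.9 m from the base axis. Payload 7.2 kg.
Tool frame: the origin (TCP) lies midway between the tips of the shut fingers; the grasp point (between the pads) lies 19 mm behind it (grip_point_offset is the distance from the TCP to the grasp point, in m); z points along the fingers, y is the line along which they close (so a half turn about z gives the same grasp; the last joint's range is limited). The gripper opens to 88 mm and grips with 3 to 60 N. Pads are 20 mm wide; open, the fingers measure 115 mm over their backs; the gripper's body (75 mm by 178 mm) begins 61 mm behind the grasp point.
Start: joints at [1.209, 0.411, -0.013, 1.596, 0.006, 1.134, -0.082], TCP at [0.181, -0.598, 0.195] pointing down, gripper open.
Joint ranges: [-2.95, 2.95], [-0.29, 1.99], [-1.47, 1.44], [0.14, 2.54], [-1.03, 4.17], [0.13, 1.85], [-2.86, 2.86]. Speed limits (rad/s): [2.39, 2.39, 3.01, 3.01, 3.14, 3.14, 3.14].

### API

Orientations are given as [roll, pitch, yaw] about the fixed x, y, z axes, in that order (R = Rz(yaw) Ry(pitch) Rx(roll)).
In Python, from workcell import * gives the robot as it stands.
- The arm moves only by the shell command python3 -m inch 'ROWS' [FORCE]. ROWS is JSON, a list of rows, each an object with "rot": the turn, a rotation vector about the tool's x, y, z in degrees, a list of three; "delta_pos": the shift along the tool's x, y, z in mm, a list of three; "hand": the closure, from -1 (fully open) to 1 (shut). In form: [{"rot": [rx, ry, rz], "delta_pos": [x, y, z], "hand": hand}, ...]. A call has 1 to 12 rows; each row is the pose to reach, as a shift and turn from the pose commanded when the call began, along the tool's axes at that moment; what a row does not reach only later rows make up. A row lasts 1/10 s, in which the tool goes at most 50 mm and 8.59 degrees, less where a joint would pass 70% of its speed; a pose out of reach is approached as far as the arm can. A call with a gripper value outside its range is refused whole. The fingers move at their own pace and stop on an object; FORCE is the grip in N (left out, the last holds). Time passes only in rows, so rows that repeat a pose let the fingers close. It gives the time, the measured TCP pose, the force, the opening and the grip force at its end, in the units of the state.
- read_state(): the state, without advancing time (a new reading comes with each control period).
- get_image(name): name is "scene" or "top"; returns the picture (400x640x3 uint8, red, green, blue); there is no depth.
- camera_model(name): a dict with "vertical_fov" (degrees; the focal length in pixels is half the picture's height over the tangent of half this angle, whatever the lens; pixels are square), "cx", "cy" (the principal point, pixels), "R" (3x3) and "t" (3): a world point X has camera coordinates R X + t. Camera axes: x right, y down, z forward; pixel columns grow to the right and rows downward; lengths in m; the calibration is good to about 2 mm. A picture is of the moment at which its call begins. camera_model takes no time and is no camera call.
- sign_off(): hands the job in; it is judged then, once.
The state is a dict: "time": time; "joints": joint angles; "joint_vel": joint speeds; "joint_torque": joint torques, N m; "ee_pos": TCP position; "tcp_rot": TCP orientation; "contact_force": force on the tool from outside, world axes, zero at the start; "torque": the same for the moment, N m; "opening": finger opening in m; "grasp_force": force on a finger pad.
Only numpy, scipy, OpenCV 4.12 (cv2) and the standard library are available. Lean on these libraries where they do the work, as an engineer would, in place of code of your own. Each camera call takes 0.05 s, during which the arm holds its last target. There are 200 camera calls.

## Working session

There is one attempt and no reset: what is moved stays moved. The work goes in short steps, Python scripts to look and compute and a shell command to move; the robot and the scene stay as the last step left them, time stands still between calls to the robot, and variables do not carry over. Pictures are saved under pics/ and viewed, at most 10 in all, crops included, and the job is handed in when it is done.

```bash
ls; mkdir -p pics
python3 - <<'E'
from workcell import *
import cv2,numpy as np
for n in("scene","top"):
    cv2.imwrite(f"pics/{n}0.png",get_image(n)[:,:,::-1]); c=camera_model(n); print(n,c)
print(read_state())
E
```

```text
pics
scene {'vertical_fov': 45.40896946004958, 'cx': 320.95396284742503, 'cy': 200.11357712634594, 'R': array([[ 0.58459574,  0.81130642, -0.00545136],
       [ 0.63558104, -0.46213036, -0.61844342],
       [-0.50426635,  0.35807461, -0.78581042]]), 't': array([-0.25628259, -0.30641189,  1.6392707 ])}
top {'vertical_fov': 55.00622773642249, 'cx': 323.4274711806145, 'cy': 198.9695245647589, 'R': array([[ 0.00223117, -0.99999451,  0.00245019],
       [-0.99830152, -0.00237002, -0.05821046],
       [ 0.05821595, -0.00231615, -0.99830133]]), 't': array([-0.07652965,  0.52920177,  1.18822206])}
{'time': 0.1, 'joints': array([ 1.20877509,  0.41184359, -0.01271144,  1.5969258 ,  0.00560343,
        1.13429933, -0.08219665]), 'joint_vel': array([ 2.17963968e-03, -2.02259069e-03,  9.11064875e-04, -1.10286563e-03,
        5.22231627e-04,  1.47011200e-04, -5.81476968e-06]), 'joint_torque': array([ 3.44893662e-03, -5.89095783e+01,  6.44305106e-01, -2.91708112e+01,
       -5.36977896e-02,  1.45812653e-02,  8.42547570e-05]), 'ee_pos': array([ 0.18082812, -0.59776718,  0.19439259]), 'tcp_rot': array([-3.14015602e+00,  1.04658763e-04,  2.93849608e-01]), 'contact_force': array([0.73493345, 0.37980173, 0.23839189]), 'torque': array([ 0.00674762, -0.05902957, -0.01087334]), 'grasp_force': 0.0, 'opening': 0.0879083374457483}
```

View pics/scene0.png

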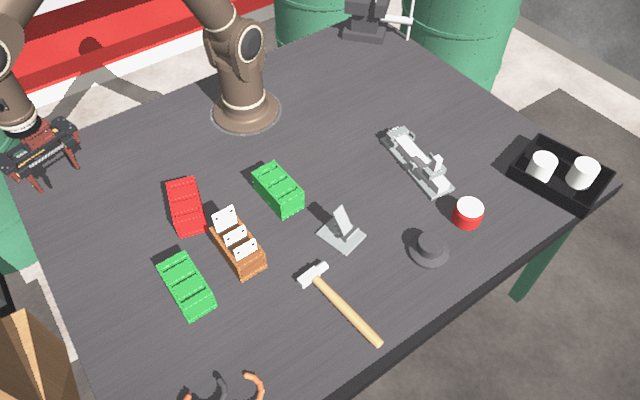

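View pics/top0.png

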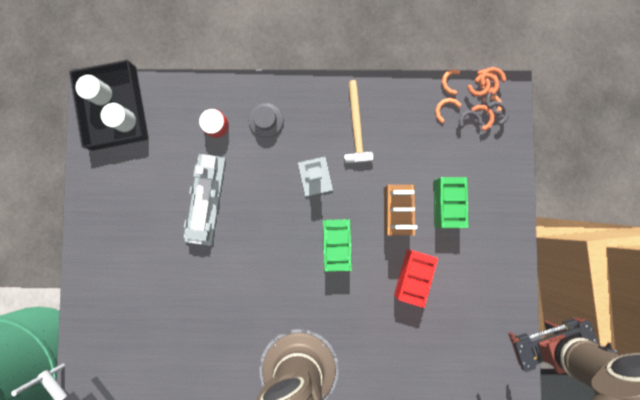

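Candidates for the rack: the wooden one at top (401,210), scene (238,245). The green ones at top (338,245) and (454,203), and the red one at (417,278), are look-alikes. The plates are at top (404,192), (404,209) and (406,227). The last, nearest the robot, looks tallest (scene (224,218)). I'll check this in a crop.

Run:
```python
import cv2,numpy as np
s=cv2.imread("pics/scene0.png");t=cv2.imread("pics/top0.png")
def c(im,x,y,w,h,k): return cv2.resize(im[y:y+h,x:x+w],None,fx=k,fy=k,interpolation=cv2.INTER_CUBIC)
a=np.hstack([c(s,200,195,80,60+30,5)[:,:400],c(t,375,175,80,90,5)]) 
cv2.imwrite("pics/rack.png",a)
b=np.hstack([c(t,165,140,80,120,5),c(t,285,145,80,120,5)])
cv2.imwrite("pics/vr.png",b)
d=np.hstack([c(s,380,115,80,100,5),c(s,305,190,80,100,5)])
cv2.imwrite("pics/vrs.png",d)
```

```text
(no output)
```

View pics/rack.png

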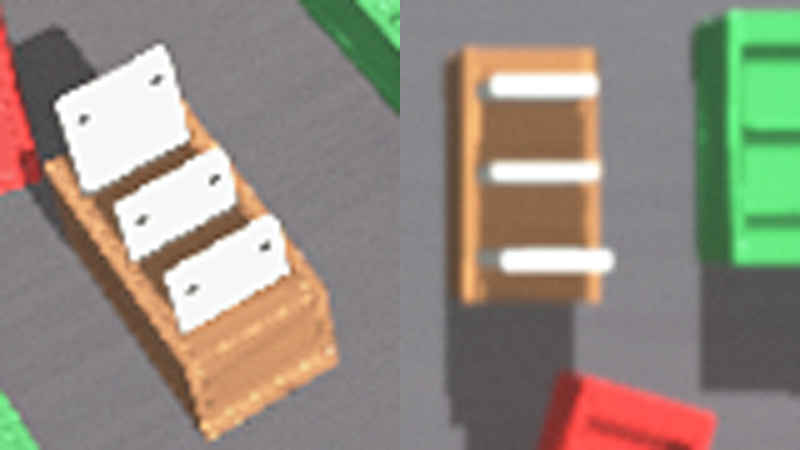

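View pics/vr.png

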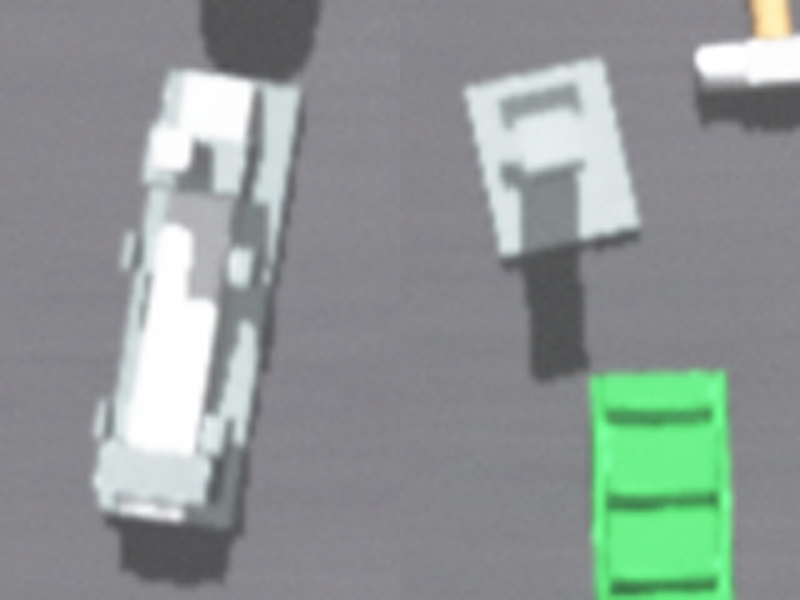

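View pics/vrs.png

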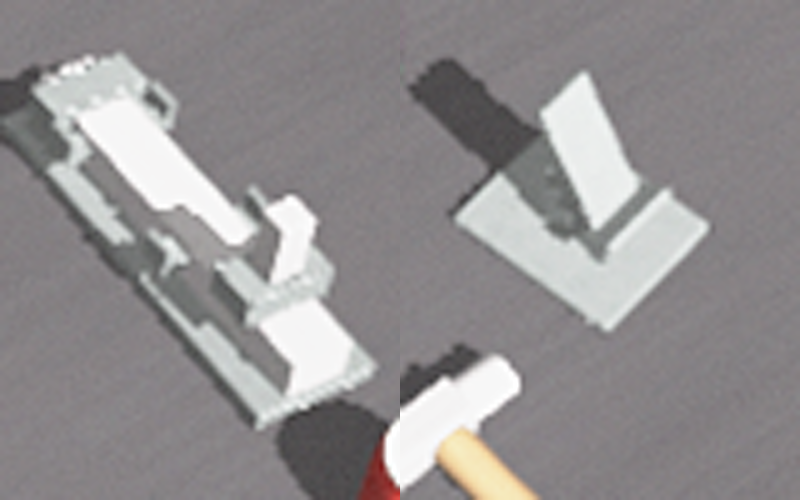

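The nearest-robot plate, scene (211..233, 204..215), stands well above the other two, so it is the tall one. The rest has its ledge on the far side, and the vice's post is at about top (199,170). Next I'll fit the poses from the picked corners.

```bash
cat > h.py <<'E'
from workcell import *
import cv2,numpy as np
from scipy.optimize import least_squares
from scipy.spatial.transform import Rotation as Ro
CM={n:camera_model(n) for n in("scene","top")}
def proj(n,P):
    c=CM[n];f=200/np.tan(np.radians(c["vertical_fov"]/2));q=np.asarray(P)@c["R"].T+c["t"]
    return q[...,:2]/q[...,2:]*f+[c["cx"],c["cy"]]
def ray(n,uv,z):
    c=CM[n];f=200/np.tan(np.radians(c["vertical_fov"]/2));o=-c["R"].T@c["t"]
    d=c["R"].T@np.array([(uv[0]-c["cx"])/f,(uv[1]-c["cy"])/f,1]);return o+d*(z-o[2])/d[2]
def T(p,P):
    c,s=np.cos(p[2]),np.sin(p[2]);P=np.asarray(P,float)
    return np.stack([p[0]+c*P[...,0]-s*P[...,1],p[1]+s*P[...,0]+c*P[...,1],P[...,2]],-1)
def fit(obs,p0):
    g=lambda p:np.concatenate([proj(n,T(p,X))-uv for n,X,uv in obs])
    r=least_squares(g,p0,loss="soft_l1");return r.x,g(r.x).reshape(-1,2)
E
cat > fit.py <<'E'
from h import *
np.set_printoptions(precision=4,suppress=True)
a=.04;b=.075
tk=lambda x,y,ox,oy:(x/5+ox-.4,y/5+oy-.4)
rk=[("top",(b,a,b),tk(65,48,375,175)),("top",(b,-a,b),tk(197,50,375,175)),("top",(-b,-a,b),tk(200,302,375,175)),("top",(-b,a,b),tk(63,302,375,175)),
("scene",(b,-a,b),tk(325,293,200,195)),("scene",(b,-a,0),tk(335,360,200,195)),("scene",(b,a,0),tk(208,438,200,195)),("scene",(-b,a,b),tk(48,163,200,195)),("scene",(b,a,b),tk(197,368,200,195))]
pr,e=fit(rk,[.4,-.25,0]);print("rack",pr,"\n",e)
# tall plate top edge corners, z=.145
pl=[("scene",(.004,.03,.145),tk(57,100,200,195)),("scene",(.004,-.03,.145),tk(165,45,200,195)),("top",(0,.03,.145),tk(100,261,375,175)),("top",(0,-.03,.145),tk(213,261,375,175))]
pp,e=fit(pl,[.35,-.25,0]);print("plate",pp,"\n",e); print("expected from rack",T(pr,(-.05,0,0)))
c,s=np.cos(np.pi/6),np.sin(np.pi/6)
rs=[("top",(.055,.045,.008),tk(65,88,285,145)),("top",(.055,-.045,.008),tk(203,58,285,145)),("top",(-.055,-.045,.008),tk(238,230,285,145)),("top",(-.055,.045,.008),tk(103,258,285,145)),
("scene",(-.055,.045,.008),tk(55,218,305,190)),("scene",(.055,.045,.008),tk(208,326,305,190)),("scene",(.055,-.045,.008),tk(308,228,305,190)),
("scene",(.029,.018,.04),tk(197,228,305,190)),("scene",(.029,-.018,.04),tk(240,190,305,190)),("scene",(-.011,.018,.04+.08*c),tk(141,113,305,190)),("scene",(-.011,-.018,.04+.08*c),tk(185,72,305,190))]
ps,e=fit(rs,[.5,0,0]);print("rest",ps,"\n",e)
for n,uv,z in [("top",tk(171,150,165,140),.107),("scene",tk(295,208,380,115),.107),("top",tk(130,450,165,140),.04),("top",tk(205,450,165,140),.04),("top",tk(170,195,165,140),.04),("top",tk(235,195,165,140),.04),("top",tk(300,87,165,140),.012),("top",tk(235,528,165,140),.012),("scene",tk(255,430,380,115),.012),("scene",tk(378,370,380,115),.012)]: print(n,np.round(uv,1),z,ray(n,uv,z))
E
python3 fit.py
```

```text
rack [ 0.4948 -0.3068  0.0035] 
 [[ -0.056    0.2924]
 [  0.3179  -0.1348]
 [  0.4786  -0.1243]
 [  0.8994  -0.0879]
 [-27.3412  16.2724]
 [-25.1645  17.6014]
 [ 26.6853 -14.0563]
 [ 26.1359 -13.0603]
 [ 26.1106 -15.2214]]
plate [ 0.4446 -0.3048 -0.0169] 
 [[ 23.3409  -7.9507]
 [-19.7649  14.1407]
 [  0.494   -0.1806]
 [ -0.5765   0.2313]]
expected from rack [ 0.4448 -0.307   0.    ]
rest [ 0.6018 -0.0501  0.2423] 
 [[  0.0025   0.6299]
 [ -0.0227  -0.0546]
 [  1.2695  -0.8924]
 [  0.5646   0.2665]
 [ 20.187  -19.1923]
 [ 20.6715 -20.0142]
 [-19.7589  21.1295]
 [  9.8904  -5.9044]
 [ -7.0676  10.2535]
 [ 10.2519  -6.2328]
 [ -7.3156  10.4716]]
top [198.8 169.6] 0.107 [0.6087 0.2872 0.107 ]
scene [438.6 156.2] 0.107 [0.6034 0.2932 0.107 ]
top [190.6 229.6] 0.04 [0.4333 0.33   0.04  ]
top [205.6 229.6] 0.04 [0.4334 0.2843 0.04  ]
top [198.6 178.6] 0.04 [0.5898 0.3089 0.04  ]
top [211.6 178.6] 0.04 [0.5899 0.269  0.04  ]
top [224.6 157. ] 0.012 [0.6617 0.2374 0.012 ]
top [211.6 245.2] 0.012 [0.3843 0.2731 0.012 ]
scene [430.6 200.6] 0.012 [0.6621 0.2284 0.012 ]
scene [455.2 188.6] 0.012 [0.6719 0.3182 0.012 ]
```

```bash
sed -i 's/^    g=lambda.*/    S=lambda n,X:np.array(X)*([1,-1,1] if n=="scene" else [1,1,1])\n    g=lambda p:np.concatenate([proj(n,T(p,S(n,X)))-uv for n,X,uv in obs])/' h.py
python3 fit.py | head -29
cat > ov.py <<'E'
from h import *
import sys
p=[float(v) for v in sys.argv[1:4]];j=float(sys.argv[4])
def box(x0,x1,y0,y1,z0,z1):
    for z in(z0,z1): yield [(x0,y0,z),(x1,y0,z),(x1,y1,z),(x0,y1,z),(x0,y0,z)]
L=[(b,(0,0,255)) for b in [[(-.065,-.02,.04),(.105,-.02,.04),(.105,.02,.04),(-.065,.02,.04),(-.065,-.02,.04)]]]
L+=[([(-.065,-.034,.047),(-.065,.034,.047),(-.065,.034,.04),(-.065,-.034,.04)],(255,0,0))]
for x in(-.063,.041):
  for y in(-.034,.034): L+=[([(x,y,.046),(x+.022,y,.046)],(0,160,0))]
for q in box(.105-j,.14-j,-.03,.03,.04,.063):L+=[(q,(255,0,255))]
for q in box(.1115-j,.1335-j,-.011,.011,.063,.107):L+=[(q,(0,140,255))]
out=[]
for n,(ox,oy) in(("top",(175,148)),("scene",(380,118))):
    k=6;w,h=(66,100);w=66
    if n=="scene":h=100
    im=cv2.imread(f"pics/{n}0.png")[oy:oy+h,ox:ox+w+(14 if n=="scene" else 0)-(14 if n=="top" else 0)]
    im=cv2.resize(im,None,fx=k,fy=k,interpolation=cv2.INTER_CUBIC)
    for q,c in L:
        uv=(proj(n,T(p,q))-[ox,oy]+.5)*k;cv2.polylines(im,[np.int32(uv)],False,c,1,cv2.LINE_AA)
    out.append(im)
cv2.imwrite("pics/ov.png",np.hstack(out))
E
python3 ov.py .493 .299 -.12 0
```

```text
rack [ 0.4932 -0.305  -0.008 ] 
 [[-0.369   0.6591]
 [ 0.0094  0.5381]
 [-0.4131  0.5565]
 [ 0.0031  0.2819]
 [ 0.6006 -0.7138]
 [ 1.3691  1.0636]
 [ 0.1623  1.2394]
 [-0.1599  0.5253]
 [-1.8133  0.4891]]
plate [ 0.439  -0.3051 -0.0214] 
 [[ 0.6367  1.6786]
 [ 0.5642  1.7077]
 [ 0.6119  1.7898]
 [-0.4529  2.2985]]
expected from rack [ 0.4432 -0.3046  0.    ]
rest [ 0.5982 -0.049   0.2237] 
 [[-0.1036  1.4279]
 [-0.0044  1.2517]
 [ 0.6583  0.5751]
 [-0.1738  1.2209]
 [-0.9577 -0.5209]
 [-0.7403  0.4494]
 [ 0.1744 -1.0954]
 [ 0.8133  1.5897]
 [ 0.7625  0.7933]
 [ 0.9479  1.0383]
 [ 1.1045  0.8998]]
top [198.8 169.6] 0.107 [0.6087 0.2872 0.107 ]
```

View pics/ov.png

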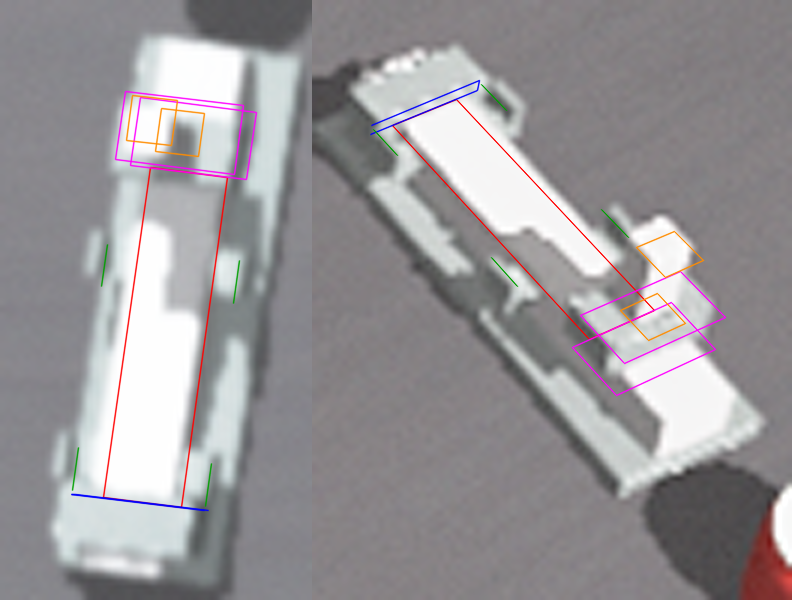

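```bash
cat >> h.py <<'E'
def go(pos,x,z):
    "relative move (rotvec deg, shift mm, tool axes) to TCP pos with tool x,z directions"
    s=read_state();R0=Ro.from_euler("xyz",s["tcp_rot"]).as_matrix()
    z=np.array(z,float);z/=np.linalg.norm(z);x=np.array(x,float);x-=z*(x@z);x/=np.linalg.norm(x)
    R1=np.stack([x,np.cross(z,x),z],1)
    print("rot",np.round(np.degrees(Ro.from_matrix(R0.T@R1).as_rotvec()),1),"pos",np.round(R0.T@(np.array(pos)-s["ee_pos"])*1e3,1),"| at",np.round(s["ee_pos"],4),np.round(s["tcp_rot"],3))
E
python3 -c "
from h import *
go([.441,-.305,.185],[.012,1,0],[0,0,-1])"
```

```text
rot [ -0.1  -0.  -72.5] pos [ 333.8 -204.8    9.7] | at [ 0.1808 -0.5978  0.1944] [-3.14   0.     0.294]
```

```bash
python3 -m inch '[{"rot":[0,0,-72.5],"delta_pos":[334,-205,9.7],"hand":0.2},{"rot":[0,0,-72.5],"delta_pos":[334,-205,9.7],"hand":0.2},{"rot":[0,0,-72.5],"delta_pos":[334,-205,9.7],"hand":0.2},{"rot":[0,0,-72.5],"delta_pos":[334,-205,9.7],"hand":0.2},{"rot":[0,0,-72.5],"delta_pos":[334,-205,9.7],"hand":0.2},{"rot":[0,0,-72.5],"delta_pos":[334,-205,9.7],"hand":0.2},{"rot":[0,0,-72.5],"delta_pos":[334,-205,9.7],"hand":0.2},{"rot":[0,0,-72.5],"delta_pos":[334,-205,9.7],"hand":0.2},{"rot":[0,0,-72.5],"delta_pos":[334,-205,9.7],"hand":0.2},{"rot":[0,0,-72.5],"delta_pos":[334,-205,9.7],"hand":0.2},{"rot":[0,0,-72.5],"delta_pos":[334,-205,9.7],"hand":0.2},{"rot":[0,0,-72.5],"delta_pos":[334,-205,9.7],"hand":0.2}]'
python3 - <<'E'
from h import *
s=read_state();p=s["ee_pos"];print(s["joints"],s["opening"])
out=[]
for n in("top","scene"):
    im=get_image(n)[:,:,::-1].copy();u=proj(n,p).astype(int);print(n,proj(n,p))
    ox,oy=u[0]-33,u[1]-40;c=cv2.resize(im[oy:oy+80,ox:ox+66],None,fx=6,fy=6,interpolation=cv2.INTER_CUBIC)
    q=np.int32((proj(n,p)-[ox,oy]+.5)*6);cv2.drawMarker(c,tuple(int(v) for v in q),(0,0,255),0,14,1);out.append(c)
cv2.imwrite("pics/a1.png",np.hstack(out))
E
```

```text
time: 1.3
ee_pos: [0.4404, -0.3064, 0.1853]
tcp_rot: [-3.141, 0.0, 1.555]
contact_force: [0.5, 0.3, -0.7]
opening: 0.035
grasp_force: 0.0
[ 0.85236513  0.30268667 -0.41311554  1.80196592  0.13768228  1.06547993
  0.37354855] 0.0350097380604687
top [409.72210645 228.62105418]
scene [218.75958961 200.32554248]
```

View pics/a1.png

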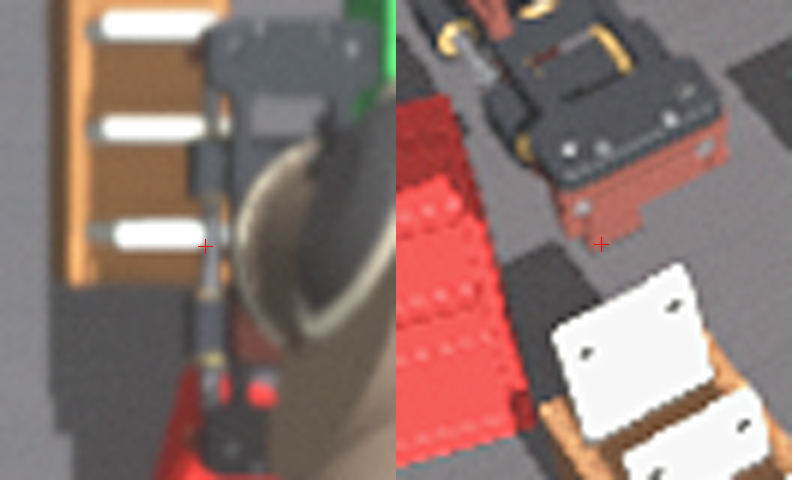

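The picture shows the fingers straddling the tall plate's plane, with about 13 mm of clearance on each side. I'll descend and grip softly.

```bash
python3 -m inch '[{"rot":[0,0,-0.9],"delta_pos":[1,-0.5,20],"hand":0.2},{"rot":[0,0,-0.9],"delta_pos":[1,-0.5,40],"hand":0.2},{"rot":[0,0,-0.9],"delta_pos":[1,-0.5,60],"hand":0.2},{"rot":[0,0,-0.9],"delta_pos":[1,-0.5,77],"hand":0.2},{"rot":[0,0,-0.9],"delta_pos":[1,-0.5,77],"hand":0.2},{"rot":[0,0,-0.9],"delta_pos":[1,-0.5,77],"hand":0.2}]' 5
python3 -m inch '[{"rot":[0,0,0],"delta_pos":[0,0,0],"hand":0.8},{"rot":[0,0,0],"delta_pos":[0,0,0],"hand":0.8},{"rot":[0,0,0],"delta_pos":[0,0,0],"hand":1},{"rot":[0,0,0],"delta_pos":[0,0,0],"hand":1},{"rot":[0,0,0],"delta_pos":[0,0,0],"hand":1},{"rot":[0,0,0],"delta_pos":[0,0,0],"hand":1}]' 5
```

```text
time: 2.0
ee_pos: [0.4407, -0.3046, 0.1087]
tcp_rot: [-3.141, -0.0, 1.574]
contact_force: [-0.2, 0.1, 0.6]
opening: 0.0348
grasp_force: 0.0
time: 2.6
ee_pos: [0.4413, -0.3045, 0.1089]
tcp_rot: [3.141, 0.001, 1.575]
contact_force: [0.7, 0.7, 4.6]
opening: 0.0081
grasp_force: 5.0
```

```bash
python3 -m inch '[{"rot":[0,0,0],"delta_pos":[0,0,0],"hand":1},{"rot":[0,0,0],"delta_pos":[0,0,0],"hand":1},{"rot":[0,0,0],"delta_pos":[0,0,-10],"hand":1},{"rot":[0,0,0],"delta_pos":[0,0,-30],"hand":1},{"rot":[0,0,0],"delta_pos":[0,0,-55],"hand":1},{"rot":[0,0,0],"delta_pos":[0,0,-80],"hand":1},{"rot":[0,0,0],"delta_pos":[0,0,-105],"hand":1},{"rot":[0,0,0],"delta_pos":[0,0,-130],"hand":1},{"rot":[0,0,0],"delta_pos":[0,0,-130],"hand":1},{"rot":[0,0,0],"delta_pos":[0,0,-130],"hand":1}]' 30
python3 - <<'E'
from h import *
a=.2237;X=np.array([np.cos(a),np.sin(a),0]);Y=np.array([-X[1],X[0],0]);Z=np.array([0,0,1]);o=np.array([.5982,-.049,0])
s30,c30=.5,np.cos(np.pi/6)
up=-s30*X+c30*Z; corner=o+.029*X+.04*Z; n=c30*X+s30*Z
# plate centreline foot at corner+4mm normal ; TCP is 0.109-0.015=0.094 up from foot
for h in(.06,.012):
    t=corner+.004*n+up*(.094+h)
    print(h,t);go(t,Y,-up)
E
```

```text
time: 3.6
ee_pos: [0.4402, -0.3041, 0.2379]
tcp_rot: [-3.141, -0.0, 1.575]
contact_force: [0.3, 0.4, -3.8]
opening: 0.0079
grasp_force: 30.0
0.06 [ 0.55477379 -0.0588798   0.17536791]
rot [-29.9   3.3 -12.3] pos [244.8 115.6  62.5] | at [ 0.4402 -0.3041  0.2379] [-3.141 -0.     1.575]
0.012 [ 0.57817579 -0.05355566  0.13379869]
rot [-29.9   3.3 -12.3] pos [250. 139. 104.] | at [ 0.4402 -0.3041  0.2379] [-3.141 -0.     1.575]
```

Run:
```python
from h import *
a=.2237;X=np.array([np.cos(a),np.sin(a),0]);Y=np.array([-X[1],X[0],0]);Z=np.array([0,0,1]);o=np.array([.5982,-.049,0])
up=-.5*X+np.cos(np.pi/6)*Z; n=np.cos(np.pi/6)*X+.5*Z
go(o+.029*X+.04*Z+.019*n+up*.194,Y,-up)
```

```text
rot [-29.9   3.3 -12.3] pos [243.2 108.7  20.3] | at [ 0.4402 -0.3041  0.2379] [-3.141 -0.     1.575]
```

```bash
python3 -m inch '[{"rot":[-4,0,-2],"delta_pos":[30,13,2],"hand":1},{"rot":[-9,1,-4],"delta_pos":[65,29,5],"hand":1},{"rot":[-14,1.5,-6],"delta_pos":[100,45,8],"hand":1},{"rot":[-19,2,-8],"delta_pos":[135,60,11],"hand":1},{"rot":[-24,2.5,-10],"delta_pos":[170,76,14],"hand":1},{"rot":[-27,3,-11],"delta_pos":[205,91,17],"hand":1},{"rot":[-29.9,3.3,-12.3],"delta_pos":[230,103,19],"hand":1},{"rot":[-29.9,3.3,-12.3],"delta_pos":[243,109,20],"hand":1},{"rot":[-29.9,3.3,-12.3],"delta_pos":[243,109,20],"hand":1},{"rot":[-29.9,3.3,-12.3],"delta_pos":[243,109,20],"hand":1}]'
cat > look.py <<'E'
from h import *
import sys
name,w,h,k=sys.argv[1],*map(int,sys.argv[2:5]);P=np.array([float(v) for v in sys.argv[5:8]])
out=[]
for n in("top","scene"):
    im=get_image(n)[:,:,::-1];u=proj(n,P).astype(int);ox,oy=max(0,u[0]-w//2),max(0,u[1]-h//2);print(n,ox,oy)
    out.append(cv2.resize(im[oy:oy+h,ox:ox+w],None,fx=k,fy=k,interpolation=cv2.INTER_CUBIC))
cv2.imwrite(f"pics/{name}.png",np.hstack(out))
E
python3 look.py b1 66 80 6 .6 -.05 .13
```

```text
time: 4.6
ee_pos: [0.5477, -0.0609, 0.217]
tcp_rot: [2.62, -0.001, 1.795]
contact_force: [-0.2, -0.7, -3.5]
opening: 0.0079
grasp_force: 30.0
top 281 131
scene 308 167
```

View pics/b1.png

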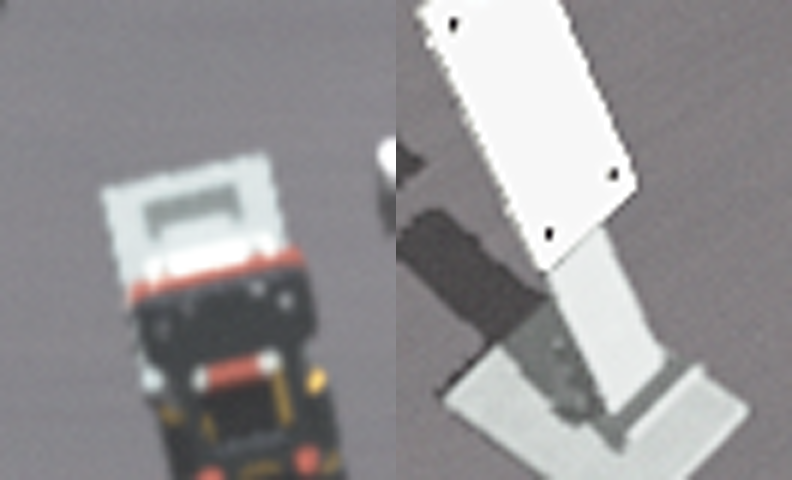

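Run:
```python
from h import *
a=.2237;X=np.array([np.cos(a),np.sin(a),0]);Y=np.array([-X[1],X[0],0]);Z=np.array([0,0,1]);o=np.array([.5982,-.049,0])
up=-.5*X+np.cos(np.pi/6)*Z; n=np.cos(np.pi/6)*X+.5*Z
s=read_state();R=Ro.from_euler("xyz",s["tcp_rot"]).as_matrix()
foot=s["ee_pos"]+R[:,2]*.094; nn=-R[:,1]*np.sign(-R[:,1]@n)
c=o+.029*X+.04*Z
pr=lambda P:((proj("scene",P)-[308,167]+.5)*6+[396,0]).round()
print("foot L,R pred",pr(foot+.004*nn-.03*R[:,0]),pr(foot+.004*nn+.03*R[:,0]),"obs 548,272 & 638,187")
print("corner L,R pred",pr(c-.018*Y),pr(c+.018*Y),"obs 605,412 & 667,358")
```

```text
foot L,R pred [552. 271.] [643. 186.] obs 548,272 & 638,187
corner L,R pred [620. 422.] [671. 371.] obs 605,412 & 667,358
```

```bash
python3 -m inch '[{"rot":[0,0,0],"delta_pos":[0,-3,20],"hand":1},{"rot":[0,0,0],"delta_pos":[0,-6,40],"hand":1},{"rot":[0,0,0],"delta_pos":[0,-9,60],"hand":1},{"rot":[0,0,0],"delta_pos":[0,-9,75],"hand":1},{"rot":[0,0,0],"delta_pos":[0,-9,82],"hand":1},{"rot":[0,0,0],"delta_pos":[0,-9,85],"hand":1},{"rot":[0,0,0],"delta_pos":[0,-9,85],"hand":1},{"rot":[0,0,0],"delta_pos":[0,-9,85],"hand":1}]'
python3 look.py b2 66 80 6 .6 -.05 .09
```

```text
time: 5.5
ee_pos: [0.5828, -0.0534, 0.141]
tcp_rot: [2.617, 0.001, 1.794]
contact_force: [0.5, -0.0, -3.1]
opening: 0.0079
grasp_force: 30.0
top 281 133
scene 308 176
```

View pics/b2.png

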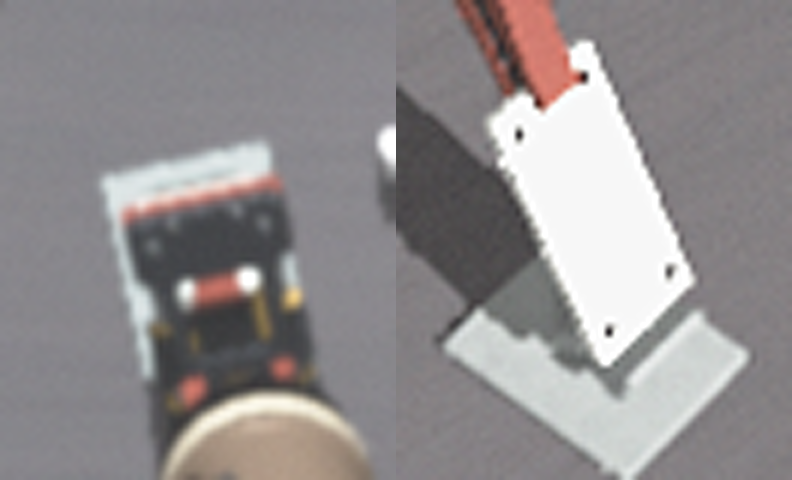

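The plate face is parallel to the slope. Its foot is about 7 mm above the ledge and about 11 mm off the slope. I'll go in slowly and watch the force.

```bash
python3 -m inch '[{"rot":[0,0,0],"delta_pos":[0,-2,1],"hand":1},{"rot":[0,0,0],"delta_pos":[0,-4,3],"hand":1},{"rot":[0,0,0],"delta_pos":[0,-5,5],"hand":1},{"rot":[0,0,0],"delta_pos":[0,-5,5],"hand":1}]'
python3 -m inch '[{"rot":[0,0,0],"delta_pos":[0,0,1],"hand":1},{"rot":[0,0,0],"delta_pos":[0,0,2],"hand":1},{"rot":[0,0,0],"delta_pos":[0,0,2],"hand":1}]'
python3 -m inch '[{"rot":[0,0,0],"delta_pos":[0,0,1],"hand":1},{"rot":[0,0,0],"delta_pos":[0,0,2],"hand":1},{"rot":[0,0,0],"delta_pos":[0,0,2],"hand":1}]'
```

```text
time: 6.0
ee_pos: [0.5806, -0.0536, 0.1331]
tcp_rot: [2.618, -0.0, 1.795]
contact_force: [0.1, 0.2, -2.7]
opening: 0.0074
grasp_force: 30.0
time: 6.3
ee_pos: [0.582, -0.0532, 0.1317]
tcp_rot: [2.618, -0.0, 1.795]
contact_force: [0.2, -0.2, -4.0]
opening: 0.008
grasp_force: 30.0
time: 6.6
ee_pos: [0.5829, -0.0531, 0.1299]
tcp_rot: [2.618, -0.0, 1.795]
contact_force: [0.5, -0.8, -2.5]
opening: 0.0081
grasp_force: 30.0
```

```bash
for i in 1; do python3 -m inch '[{"rot":[0,0,0],"delta_pos":[0,-1,1],"hand":1},{"rot":[0,0,0],"delta_pos":[0,-2,2],"hand":1},{"rot":[0,0,0],"delta_pos":[0,-2,2],"hand":1}]'; done
python3 -m inch '[{"rot":[0,0,0],"delta_pos":[0,0,1],"hand":1},{"rot":[0,0,0],"delta_pos":[0,0,1.5],"hand":1},{"rot":[0,0,0],"delta_pos":[0,0,1.5],"hand":1}]'
python3 -m inch '[{"rot":[0,0,0],"delta_pos":[0,0,1],"hand":1},{"rot":[0,0,0],"delta_pos":[0,0,1.5],"hand":1},{"rot":[0,0,0],"delta_pos":[0,0,1.5],"hand":1}]'
```

```text
time: 6.9
ee_pos: [0.5819, -0.0532, 0.127]
tcp_rot: [2.618, -0.0, 1.795]
contact_force: [0.3, 0.0, -3.5]
opening: 0.0079
grasp_force: 30.0
time: 7.2
ee_pos: [0.5829, -0.053, 0.126]
tcp_rot: [2.618, -0.0, 1.795]
contact_force: [0.5, -0.4, -2.9]
opening: 0.0076
grasp_force: 30.0
time: 7.5
ee_pos: [0.5837, -0.053, 0.1248]
tcp_rot: [2.617, 0.0, 1.794]
contact_force: [-0.0, -0.1, -1.7]
opening: 0.0077
grasp_force: 30.0
```

```bash
python3 -m inch '[{"rot":[0,0,0],"delta_pos":[0,-1,0],"hand":1},{"rot":[0,0,0],"delta_pos":[0,-2,0],"hand":1},{"rot":[0,0,0],"delta_pos":[0,-2,0],"hand":1}]'
python3 -m inch '[{"rot":[0,0,0],"delta_pos":[0,-1,0],"hand":1},{"rot":[0,0,0],"delta_pos":[0,-2,0],"hand":1},{"rot":[0,0,0],"delta_pos":[0,-2,0],"hand":1}]'
```

```text
time: 7.8
ee_pos: [0.5819, -0.0534, 0.1237]
tcp_rot: [2.617, 0.0, 1.794]
contact_force: [0.3, -0.9, -2.5]
opening: 0.0077
grasp_force: 30.0
time: 8.1
ee_pos: [0.581, -0.0536, 0.1233]
tcp_rot: [2.616, 0.0, 1.795]
contact_force: [2.8, 1.9, -2.4]
opening: 0.0078
grasp_force: 30.0
```

```bash
python3 -m inch '[{"rot":[0,0,0],"delta_pos":[0,0,1],"hand":1},{"rot":[0,0,0],"delta_pos":[0,0,1],"hand":1},{"rot":[0,0,0],"delta_pos":[0,0,1],"hand":1}]' 30
python3 look.py b3 66 80 6 .6 -.05 .09
```

```text
time: 8.4
ee_pos: [0.5813, -0.0539, 0.1232]
tcp_rot: [2.616, 0.002, 1.794]
contact_force: [-8.6, 0.1, 13.8]
opening: 0.0078
grasp_force: 30.0
top 281 133
scene 308 176
```

View pics/b3.png

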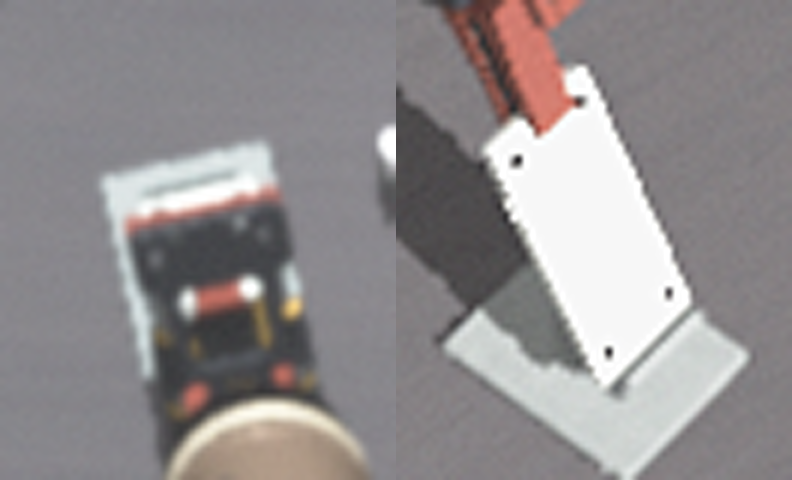

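The plate is seated: its foot is on the ledge (about 16 N along the slope) and its face is on the slope. I've used all the picture views, so from here I'll go by numbers and force. Next I'll relax, release and back off along the plate.

```bash
python3 -m inch '[{"rot":[0,0,0],"delta_pos":[0,0,-0.7],"hand":1},{"rot":[0,0,0],"delta_pos":[0,0,-0.7],"hand":1},{"rot":[0,0,0],"delta_pos":[0,0,-0.7],"hand":1}]' 4
python3 -c "
from h import *
s=read_state();R=Ro.from_euler('xyz',s['tcp_rot']).as_matrix();print(s['ee_pos'],s['ee_pos']+R[:,2]*.029,R.round(3).tolist())"
python3 -m inch '[{"rot":[0,0,0],"delta_pos":[0,0,-0.7],"hand":0.7},{"rot":[0,0,0],"delta_pos":[0,0,-0.7],"hand":0.5},{"rot":[0,0,0],"delta_pos":[0,0,-0.7],"hand":0.3},{"rot":[0,0,0],"delta_pos":[0,0,-0.7],"hand":0.3},{"rot":[0,0,0],"delta_pos":[0,0,-0.7],"hand":0.3},{"rot":[0,0,0],"delta_pos":[0,0,-10],"hand":0.3},{"rot":[0,0,0],"delta_pos":[0,0,-30],"hand":0.3},{"rot":[0,0,0],"delta_pos":[0,0,-55],"hand":0.3},{"rot":[0,0,0],"delta_pos":[0,0,-90],"hand":0.3},{"rot":[0,0,0],"delta_pos":[0,0,-120],"hand":0.3},{"rot":[0,0,0],"delta_pos":[0,0,-120],"hand":0.3}]'
```

```text
time: 8.8
ee_pos: [0.5809, -0.0539, 0.123]
tcp_rot: [2.617, 0.001, 1.794]
contact_force: [-1.0, 0.0, 4.3]
opening: 0.0079
grasp_force: 4.0
[ 0.58092253 -0.05386074  0.12297428] [ 0.59510099 -0.05065217  0.09788092] [[-0.222, 0.844, 0.489], [0.975, 0.192, 0.111], [-0.001, 0.501, -0.865]]
time: 9.9
ee_pos: [0.5223, -0.0683, 0.2294]
tcp_rot: [2.615, 0.005, 1.793]
contact_force: [0.1, -1.8, 0.2]
opening: 0.0307
grasp_force: 0.0
```

```bash
cat > p2.py <<'E'
from h import *
a=.2237;X=np.array([np.cos(a),np.sin(a),0]);Y=np.array([-X[1],X[0],0]);Z=np.array([0,0,1])
C=np.array([.5951,-.0507,.0979]);th=np.radians(35)
z=-np.sin(th)*X-np.cos(th)*Z;x=-X
if __name__=="__main__":
    im=get_image("scene");up=-.5*X+.866*Z;n=.866*X+.5*Z
    q=np.array([C+.004*n+i*.03*Y+j*.065*up for i,j in((-1,-1),(1,-1),(1,1),(-1,1))])
    m=np.zeros((400,640),np.uint8);cv2.fillPoly(m,[np.int32(proj("scene",q).round())],1)
    w=(im.min(2)>225).astype(np.uint8);e=cv2.dilate(m,np.ones((15,15)))
    print("white in pred",w[m>0].mean(),"white in ring",w[(e-m)>0].mean(),"u,v shift",np.argwhere((w&e)>0).mean(0)-np.argwhere(m>0).mean(0))
    go(C-z*.2,x,z); go(C+z*.0,x,z); go(C+z*.019,x,z)
E
python3 p2.py
```

```text
white in pred 0.9337822671156004 white in ring 0.04551820728291316 u,v shift [-0.17307974 -0.72552354]
rot [ 50.5  50.8 -79.4] pos [  1.4 181.1  65.9] | at [ 0.5222 -0.0684  0.2279] [2.616 0.004 1.792]
rot [ 50.5  50.8 -79.4] pos [  1.7  -0.4 150. ] | at [ 0.5222 -0.0684  0.2279] [2.616 0.004 1.792]
rot [ 50.5  50.8 -79.4] pos [  1.7 -17.6 158. ] | at [ 0.5222 -0.0684  0.2279] [2.616 0.004 1.792]
```

```bash
python3 -m inch '[{"rot":[0,0,-5],"delta_pos":[0,0,-30],"hand":-0.2},{"rot":[4,4,-12],"delta_pos":[0,15,-50],"hand":-0.5},{"rot":[8,8,-18],"delta_pos":[0,35,-50],"hand":-1},{"rot":[12,12,-24],"delta_pos":[0,55,-40],"hand":-1},{"rot":[16,16,-30],"delta_pos":[0,75,-30],"hand":-1},{"rot":[21,21,-36],"delta_pos":[0,95,-15],"hand":-1},{"rot":[25,25,-42],"delta_pos":[0,115,0],"hand":-1},{"rot":[30,30,-48],"delta_pos":[0,130,10],"hand":-1},{"rot":[34,34,-54],"delta_pos":[0,145,25],"hand":-1},{"rot":[38,38,-60],"delta_pos":[0,160,40],"hand":-1},{"rot":[42,42,-66],"delta_pos":[0,175,55],"hand":-1},{"rot":[46,46,-72],"delta_pos":[1,181,66],"hand":-1}]'
python3 -c "
from p2 import *
print(read_state()['joints']);go(C-z*.2,x,z)"
```

```text
time: 11.15
ee_pos: [0.6722, -0.0355, 0.247]
tcp_rot: [3.102, -0.404, 2.921]
contact_force: [0.2, -0.4, -1.6]
opening: 0.088
grasp_force: 0.0
[ 0.10175917  0.77560597 -0.13157955  0.93544711 -0.03850081  1.81975376
  1.32902117]
rot [ 14.7  12.1 -22.1] pos [-23.3  18.6 -25.3] | at [ 0.6722 -0.0355  0.247 ] [ 3.102 -0.404  2.921]
```

```bash
sed -i 's/radians(35)/radians(20)/' p2.py; python3 -c "
from p2 import *
go(C-z*.1,x,z);go(C+z*.012,x,z)"
```

```text
rot [ 11.6  -2.6 -23.8] pos [ 16.1 -19.7  66. ] | at [ 0.6722 -0.0355  0.247 ] [ 3.102 -0.404  2.921]
rot [ 11.6  -2.6 -23.8] pos [  6.5 -40.6 175.7] | at [ 0.6722 -0.0355  0.247 ] [ 3.102 -0.404  2.921]
```

```bash
python3 -m inch '[{"rot":[4,-1,-8],"delta_pos":[4,-5,10],"hand":-1},{"rot":[8,-2,-16],"delta_pos":[8,-10,25],"hand":-1},{"rot":[11.6,-2.6,-23.8],"delta_pos":[12,-15,45],"hand":-1},{"rot":[11.6,-2.6,-23.8],"delta_pos":[16,-20,66],"hand":-1},{"rot":[11.6,-2.6,-23.8],"delta_pos":[16,-20,66],"hand":-1},{"rot":[11.6,-2.6,-23.8],"delta_pos":[16,-20,66],"hand":-1}]'
python3 -c "
from p2 import *
print(read_state()['joints']);go(C-z*.1,x,z);go(C+z*.012,x,z)"
```

```text
time: 11.75
ee_pos: [0.6294, -0.045, 0.1973]
tcp_rot: [-3.14, -0.342, -2.922]
contact_force: [-0.0, 1.0, -0.5]
opening: 0.0881
grasp_force: 0.0
[ 0.07452253  0.66715288 -0.20770397  1.22954482  0.1653655   1.59842976
  1.65525945]
rot [ 0.   0.4 -0.2] pos [-1.4  2.1  5.3] | at [ 0.6294 -0.045   0.1973] [-3.14  -0.342 -2.922]
rot [ 0.   0.4 -0.2] pos [ -0.6   2.  117.3] | at [ 0.6294 -0.045   0.1973] [-3.14  -0.342 -2.922]
```

```bash
python3 -m inch '[{"rot":[0,0.4,0],"delta_pos":[-1,2,20],"hand":-1},{"rot":[0,0.4,0],"delta_pos":[-1,2,45],"hand":-1},{"rot":[0,0.4,0],"delta_pos":[-1,2,70],"hand":-1},{"rot":[0,0.4,0],"delta_pos":[-0.6,2,95],"hand":-1},{"rot":[0,0.4,0],"delta_pos":[-0.6,2,112],"hand":-1},{"rot":[0,0.4,0],"delta_pos":[-0.6,2,121],"hand":-1},{"rot":[0,0.4,0],"delta_pos":[-0.6,2,121],"hand":-1},{"rot":[0,0.4,0],"delta_pos":[-0.6,2,121],"hand":-1}]' 4
python3 -m inch '[{"rot":[0,0,0],"delta_pos":[0,0,0],"hand":-0.6},{"rot":[0,0,0],"delta_pos":[0,0,0],"hand":-0.5},{"rot":[0,0,0],"delta_pos":[0,0,0],"hand":-0.4},{"rot":[0,0,0],"delta_pos":[0,0,0],"hand":-0.35},{"rot":[0,0,0],"delta_pos":[0,0,0],"hand":0},{"rot":[0,0,0],"delta_pos":[0,0,0],"hand":0},{"rot":[0,0,0],"delta_pos":[0,0,0],"hand":0}]' 4
```

```text
time: 12.55
ee_pos: [0.5911, -0.0518, 0.085]
tcp_rot: [-3.141, -0.345, -2.921]
contact_force: [0.5, 0.3, 0.5]
opening: 0.0878
grasp_force: 0.0
time: 13.25
ee_pos: [0.5915, -0.0517, 0.085]
tcp_rot: [-3.141, -0.343, -2.921]
contact_force: [3.7, 0.2, 2.9]
opening: 0.0453
grasp_force: 2.7
```

The opening of 45 mm doesn't match a 60 mm grip. I'll check the plate's place numerically from the scene image.

Run:
```python
from p2 import *
s=read_state();print(s["opening"],s["grasp_force"],s["contact_force"],s["torque"])
im=get_image("scene").astype(int);up=-.5*X+.866*Z;n=.866*X+.5*Z
print(proj("scene",np.array([C+.004*n+i*.03*Y+j*.065*up for i,j in((-1,-1),(1,-1),(1,1),(-1,1))])).round(1).tolist(), proj("scene",s["ee_pos"]).round(1))
for r in range(186,250):
    print(r,"".join("#" if p.min()>225 else "R" if p[0]-p[2]>40 else "+" if p.min()>150 else "." if p.min()>80 else " " for p in im[r,315:372]))
```

```text
0.04534389138895224 2.747230671484431 [3.73586291 0.21376953 2.86696742] [ 0.10703889 -1.24761731  0.09649092]
[[342.8, 239.9], [357.0, 225.8], [339.6, 186.8], [324.2, 200.7]] [338.9 215.7]
186  .       ................... RRRRR     ..++.  ...........
187        ...............++..... RRRRR     ..+++. ..........
188        ..............++++.....RRRRRR     ..++++. ........
189         ............+++++.... RRRRRRR     ..+++++.  .....
190         ...........+++++++...RRRRRRRR       ..+##+++.....
191         ..........++++.....  RRRRRRRRR        .++###+++++
192        ..........++++.   ..RRRRRRRRRRRR        ..+++#####
193       .........+++++.    RRRRRRRRRRRRRRRR         ...++++
194      .........+++++.     RRRRRRRRRRR RRRRR               
195     .........+++++.    ..RRRRRRRRRRRRRRRRRRR             
196     ........+++++.    ....RRRRRRRRRRRRRRRRRRRRR          
197      ......+++++.    ...... RRRRRRRRRRRRRRRRRRRRRRRR.R...
198       ....+++...    ........ RRRRRRRRRRRRRRRRRRRRRRRRRR .
199       ..++++...........  ....RRRRRRRRRRRRRRRRRRRRRRRRR...
200        .+++...........    ....RRRRRRRR
[... 2357 characters left out ...]
++++++++#++.......
239 ........+++++++++++++++++++##+.+#++++++++++++++++........
240 ..........+++++++++++++++++++..+++++++++++++++++.........
241 ...........++++++++++++++++++..++++++++++++++++..........
242 ............++++++++++++++++++++++++++++++++++...........
243 ..............+++++++++++++++++++++++++++++++............
244 ...............+++++++++++++++++++++++++++++.............
245 ................+++++++++++++++++++++++++++..............
246 ..................++++++++++++++++++++++++...............
247 ...................++++++++++++++++++++++................
248 ....................++++++++++++++++++++.................
249 ......................+++++++++++++++++..................
```

The foot is still seated, but the pads closed in front of the plate's face: open fingers reach less far than I assumed. I'll open, go 22 mm deeper and close softly again.

```bash
python3 -m inch '[{"rot":[0,0,0],"delta_pos":[0,0,-2],"hand":-0.5},{"rot":[0,0,0],"delta_pos":[0,0,-2],"hand":-1},{"rot":[0,0,0],"delta_pos":[0,0,-2],"hand":-1},{"rot":[0,0,0],"delta_pos":[0,0,-2],"hand":-1},{"rot":[0,0,0],"delta_pos":[0,0,6],"hand":-1},{"rot":[0,0,0],"delta_pos":[0,0,12],"hand":-1},{"rot":[0,0,0],"delta_pos":[0,0,18],"hand":-1},{"rot":[0,0,0],"delta_pos":[0,0,22],"hand":-1},{"rot":[0,0,0],"delta_pos":[0,0,22],"hand":-1}]' 4
python3 -m inch '[{"rot":[0,0,0],"delta_pos":[0,0,0],"hand":-0.7},{"rot":[0,0,0],"delta_pos":[0,0,0],"hand":-0.5},{"rot":[0,0,0],"delta_pos":[0,0,0],"hand":-0.4},{"rot":[0,0,0],"delta_pos":[0,0,0],"hand":-0.35},{"rot":[0,0,0],"delta_pos":[0,0,0],"hand":-0.3},{"rot":[0,0,0],"delta_pos":[0,0,0],"hand":-0.25}]' 4
```

```text
time: 14.2
ee_pos: [0.5819, -0.0535, 0.063]
tcp_rot: [3.141, -0.348, -2.921]
contact_force: [-0.6, 0.2, 0.3]
opening: 0.0877
grasp_force: 0.0
time: 14.8
ee_pos: [0.5829, -0.0542, 0.064]
tcp_rot: [-3.141, -0.346, -2.921]
contact_force: [0.5, -4.3, 2.2]
opening: 0.06
grasp_force: 4.0
```

```bash
python3 -m inch '[{"rot":[0,0,0],"delta_pos":[0,0,0],"hand":-0.6},{"rot":[0,0,0],"delta_pos":[0,-1.5,0],"hand":-0.8},{"rot":[0,0,0],"delta_pos":[0,-1.5,4],"hand":-0.8},{"rot":[0,0,0],"delta_pos":[0,-1.5,8],"hand":-0.8},{"rot":[0,0,0],"delta_pos":[0,-1.5,12],"hand":-0.8},{"rot":[0,0,0],"delta_pos":[0,-1.5,12],"hand":-0.8}]' 4
python3 -m inch '[{"rot":[0,0,0],"delta_pos":[0,0,0],"hand":-0.5},{"rot":[0,0,0],"delta_pos":[0,0,0],"hand":-0.4},{"rot":[0,0,0],"delta_pos":[0,0,0],"hand":-0.35},{"rot":[0,0,0],"delta_pos":[0,0,0],"hand":-0.3},{"rot":[0,0,0],"delta_pos":[0,0,0],"hand":-0.25}]' 4
```

```text
time: 15.4
ee_pos: [0.5782, -0.0558, 0.0517]
tcp_rot: [3.141, -0.348, -2.921]
contact_force: [-0.3, 0.5, -0.1]
opening: 0.0789
grasp_force: 0.0
time: 15.9
ee_pos: [0.5791, -0.0556, 0.0526]
tcp_rot: [3.141, -0.346, -2.921]
contact_force: [0.9, 1.1, 1.0]
opening: 0.0601
grasp_force: 4.0
```

```bash
python3 -m inch '[{"rot":[0,0,0],"delta_pos":[0,0,0],"hand":-0.5},{"rot":[0,0,0],"delta_pos":[0,0,-3],"hand":-0.6},{"rot":[0,0,0],"delta_pos":[0,0,-6],"hand":-0.6},{"rot":[0,0,0],"delta_pos":[0,0,-6],"hand":-0.4},{"rot":[0,0,0],"delta_pos":[0,0,-6],"hand":-0.35},{"rot":[0,0,0],"delta_pos":[0,0,-6],"hand":-0.3},{"rot":[0,0,0],"delta_pos":[0,0,-6],"hand":-0.2}]' 4
python3 -m inch '[{"rot":[0,0,0],"delta_pos":[0,0,0],"hand":-0.1},{"rot":[0,0,0],"delta_pos":[0,0,0],"hand":0},{"rot":[0,0,0],"delta_pos":[0,0,0],"hand":0},{"rot":[0,0,0],"delta_pos":[0,0,0],"hand":0}]' 35
python3 -c "
from p2 import *
n=.866*X+.5*Z;s=read_state();R=Ro.from_euler('xyz',s['tcp_rot']).as_matrix();print((R.T@(C-s['ee_pos'])).round(4).tolist(),(R.T@n).round(3).tolist());print(s['joints'])"
```

```text
time: 16.6
ee_pos: [0.5811, -0.0551, 0.0582]
tcp_rot: [3.141, -0.346, -2.921]
contact_force: [0.2, 1.7, 2.7]
opening: 0.0599
grasp_force: 4.0
time: 17.0
ee_pos: [0.581, -0.0551, 0.0582]
tcp_rot: [3.141, -0.346, -2.921]
contact_force: [-0.2, 0.6, 2.4]
opening: 0.0599
grasp_force: 35.0
[-0.0004, 0.0013, -0.0423] [-0.645, 0.002, -0.764]
[ 0.10235245  0.71321417 -0.21005876  1.49588036  0.19118174  1.29611007
  1.62573016]
```

Gripped at 60 mm, with the plate centre on the tool axis. I'll lift it off the rest, and meanwhile refine the vice position with the camera biases, now that the rest's true place is known by touch.

```bash
python3 -m inch '[{"rot":[0,0,0],"delta_pos":[-1,0,-4],"hand":0},{"rot":[0,0,0],"delta_pos":[-3,0,-12],"hand":0},{"rot":[0,0,0],"delta_pos":[-8,0,-28],"hand":0},{"rot":[0,0,0],"delta_pos":[-14,0,-50],"hand":0},{"rot":[0,0,0],"delta_pos":[-22,0,-75],"hand":0},{"rot":[0,0,0],"delta_pos":[-30,0,-100],"hand":0},{"rot":[0,0,0],"delta_pos":[-38,0,-130],"hand":0},{"rot":[0,0,0],"delta_pos":[-44,0,-150],"hand":0},{"rot":[0,0,0],"delta_pos":[-44,0,-150],"hand":0}]'
cat > v.py <<'E'
import io,contextlib
with contextlib.redirect_stdout(io.StringIO()): from fit import *
po=[.5951,-.0507,.2237]
off={}
for n in("top","scene"):
    S=[1,-1,1] if n=="scene" else [1,1,1]
    off[n]=np.median([np.array(uv)-proj(n,T(po,np.array(X)*S)) for m,X,uv in rs if m==n],0);print(n,"obs-pred at rest",off[n])
p=[.493,.303,-.12]
ys=np.arange(-60,61,3)/1e3
for n in("top","scene"):
    im=cv2.cvtColor(cv2.imread(f"pics/{n}0.png"),cv2.COLOR_BGR2GRAY)
    for lab,z,xs in(("bed near",.04,np.arange(-.035,.0,.002)),("guide near",.046,np.arange(-.06,-.045,.002)),("guide far",.046,np.arange(.044,.06,.002))):
        a=[np.mean(cv2.remap(im,*[np.float32(q)[None] for q in (proj(n,T(p,np.array([(x,y,z) for x in xs])))+off[n]).T],cv2.INTER_LINEAR)) for y in ys]
        print(n,lab,[f"{int(y*1e3)}:{int(v)}" for y,v in zip(ys,a)])
    xs=np.arange(-.09,.111,.004)
    print(n,"along",[f"{int(round(x*1e3))}:{int(np.mean(cv2.remap(im,*[np.float32(q)[None] for q in (proj(n,T(p,np.array([(x,y,.04) for y in np.arange(0,.014,.002)])))+off[n]).T],cv2.INTER_LINEAR)))}" for x in xs])
E
python3 v.py
```

```text
time: 17.9
ee_pos: [0.6733, -0.0344, 0.1862]
tcp_rot: [-3.141, -0.342, -2.92]
contact_force: [0.3, 0.0, -2.6]
opening: 0.0598
grasp_force: 35.0
top obs-pred at rest [-0.4886 -2.207 ]
scene obs-pred at rest [ 0.4532 -0.3426]
top bed near ['-60:126', '-57:114', '-54:123', '-51:171', '-48:210', '-45:220', '-42:221', '-39:215', '-36:189', '-33:151', '-30:129', '-27:127', '-24:167', '-21:232', '-18:252', '-15:254', '-12:254', '-9:254', '-6:254', '-3:254', '0:254', '3:254', '6:254', '9:254', '12:254', '15:253', '18:247', '21:230', '24:218', '27:208', '30:180', '33:148', '36:136', '39:134', '42:134', '45:133', '48:134', '51:134', '54:134', '57:134', '60:134']
top guide near ['-60:131', '-57:119', '-54:132', '-51:176', '-48:183', '-45:151', '-42:140', '-39:185', '-36:217', '-33:226', '-30:228', '-27:213', '-24:218', '-21:247', '-18:253', '-15:254', '-12:254', '-9:254', '-6:254', '-3:254', '0:254', '3:254', '6:254', '9:254', '12:254', '15:253', '18:246', '21:233', '24:219', '27:184', '30:148', '33:166', '36:194', '39:171', '42:143', '45:135', '48:134', '51:134', '54:134', '57:134', '60:134']

[... 2142 characters left out ...]
198', '18:155', '21:129', '24:111', '27:109', '30:148', '33:184', '36:166', '39:136', '42:125', '45:127', '48:129', '51:128', '54:129', '57:128', '60:128']
scene along ['-90:204', '-86:205', '-82:206', '-78:206', '-74:208', '-70:214', '-66:223', '-62:240', '-58:246', '-54:246', '-50:246', '-46:246', '-42:246', '-38:246', '-34:246', '-30:246', '-26:245', '-22:245', '-18:245', '-14:245', '-10:245', '-6:245', '-2:245', '2:245', '6:245', '10:245', '14:245', '18:245', '22:245', '26:245', '30:245', '34:246', '38:246', '42:245', '46:245', '50:245', '54:244', '58:244', '62:244', '66:245', '70:240', '74:181', '78:150', '82:135', '86:126', '90:129', '94:128', '98:143', '102:178', '106:217', '110:219']
```

```bash
cat > p3.py <<'E'
from h import *
a=.2237;X=np.array([np.cos(a),np.sin(a),0]);Y=np.array([-X[1],X[0],0]);Z=np.array([0,0,1])
n=np.cos(np.pi/6)*X+.5*Z;up=-.5*X+np.cos(np.pi/6)*Z
Rg=Ro.from_euler("xyz",[3.141,-.346,-2.921]).as_matrix()  # at grasp on the rest
P=Rg.T@np.stack([n,Y,up],1);ct=Rg.T@(np.array([.5951,-.0507,.0979])-[.581,-.0551,.0582])
vp=[.491,.302,-.141];b=vp[2]
Xv=np.array([np.cos(b),np.sin(b),0]);Yv=np.array([-Xv[1],Xv[0],0])
R1=np.stack([Z,Yv,-Xv],1)@P.T
def tgt(x,y,z):return T(vp,(x,y,z))-R1@ct
def G(*q):t=tgt(*q);print(q,t.round(4),end=" ");go(t,R1[:,0],R1[:,2])
E
python3 -c "
from p3 import *
print(R1.round(3).tolist())
G(.01,0,.16);G(.01,0,.044)"
```

```text
[[-0.756, 0.142, 0.639], [0.11, 0.99, -0.089], [-0.645, 0.003, -0.764]]
(0.01, 0, 0.16) [0.5275 0.2956 0.1274] rot [  3.7 -59.1  21.5] pos [ 46.1 354.   78.7] | at [ 0.6733 -0.0344  0.1862] [-3.141 -0.342 -2.92 ]
(0.01, 0, 0.044) [0.5275 0.2956 0.0114] rot [  3.7 -59.1  21.5] pos [  7.2 354.1 188. ] | at [ 0.6733 -0.0344  0.1862] [-3.141 -0.342 -2.92 ]
```

```bash
python3 -m inch '[{"rot":[0.3,-4,1.5],"delta_pos":[2,20,0],"hand":0},{"rot":[0.6,-9,3],"delta_pos":[6,50,2],"hand":0},{"rot":[1,-14,5],"delta_pos":[10,85,5],"hand":0},{"rot":[1.3,-20,7],"delta_pos":[15,120,10],"hand":0},{"rot":[1.7,-26,9],"delta_pos":[20,155,18],"hand":0},{"rot":[2,-32,11],"delta_pos":[24,190,26],"hand":0},{"rot":[2.3,-38,13.5],"delta_pos":[28,225,36],"hand":0},{"rot":[2.7,-44,16],"delta_pos":[33,260,46],"hand":0},{"rot":[3,-50,18],"delta_pos":[38,295,58],"hand":0},{"rot":[3.4,-55,20],"delta_pos":[42,325,68],"hand":0},{"rot":[3.7,-59.1,21.5],"delta_pos":[46,347,77],"hand":0},{"rot":[3.7,-59.1,21.5],"delta_pos":[46,354,78.7],"hand":0}]'
python3 -m inch '[{"rot":[0,0,0],"delta_pos":[0,0,0],"hand":0},{"rot":[0,0,0],"delta_pos":[0,0,0],"hand":0}]'
python3 -c "
from p3 import *
print(read_state()['joints']);G(.01,0,.16);G(.01,0,.06)"
```

```text
time: 19.1
ee_pos: [0.5404, 0.2546, 0.1307]
tcp_rot: [-3.096, 0.621, 3.03]
contact_force: [1.0, -0.5, -3.8]
opening: 0.0594
grasp_force: 35.0
time: 19.3
ee_pos: [0.5402, 0.255, 0.1303]
tcp_rot: [-3.092, 0.618, 3.036]
contact_force: [0.2, -0.1, -2.8]
opening: 0.0592
grasp_force: 35.0
[-0.80255811  0.28485907 -0.06663792  2.17385306  1.066927    0.63667999
 -0.28744352]
(0.01, 0, 0.16) [0.5275 0.2956 0.1274] rot [-1.7 -4.8  1.9] pos [15.5 38.7 -9.3] | at [0.5402 0.255  0.1303] [-3.092  0.618  3.036]
(0.01, 0, 0.06) [0.5275 0.2956 0.0274] rot [-1.7 -4.8  1.9] pos [73.4 42.7 72.1] | at [0.5402 0.255  0.1303] [-3.092  0.618  3.036]
```

```bash
python3 -m inch '[{"rot":[-0.6,-1.7,0.7],"delta_pos":[5,13,-3],"hand":0},{"rot":[-1.2,-3.4,1.4],"delta_pos":[10,26,-6],"hand":0},{"rot":[-1.7,-4.8,1.9],"delta_pos":[15.5,38.7,-9.3],"hand":0},{"rot":[-1.7,-4.8,1.9],"delta_pos":[15.5,38.7,-9.3],"hand":0},{"rot":[-1.7,-4.8,1.9],"delta_pos":[15.5,38.7,-9.3],"hand":0}]'
python3 -c "
from p3 import *
print(read_state()['joints']);G(.01,0,.16);G(.01,0,.06)"
```

```text
time: 19.8
ee_pos: [0.5297, 0.2942, 0.1287]
tcp_rot: [3.135, 0.703, 2.991]
contact_force: [0.1, 0.3, -1.7]
opening: 0.0597
grasp_force: 35.0
[-0.9163756   0.31977644 -0.06737279  2.19740436  1.23200112  0.68755291
 -0.57711199]
(0.01, 0, 0.16) [0.5275 0.2956 0.1274] rot [-0.1  0.1 -0.3] pos [ 2.7  1.1 -0.6] | at [0.5297 0.2942 0.1287] [3.135 0.703 2.991]
(0.01, 0, 0.06) [0.5275 0.2956 0.0274] rot [-0.1  0.1 -0.3] pos [67.4  0.6 75.6] | at [0.5297 0.2942 0.1287] [3.135 0.703 2.991]
```

Run:
```python
from p3 import *
s=read_state();R=Ro.from_euler("xyz",s["tcp_rot"]).as_matrix();c=s["ee_pos"]+R@ct;D=R@P
print("centre",c.round(4),"normal",D[:,0].round(3),"long",D[:,2].round(3))
for n in("scene","top"):
    im=get_image(n).astype(int)
    q=np.array([c+.004*D[:,0]+i*.03*D[:,1]+j*.065*D[:,2] for i,j in((-1,-1),(1,-1),(1,1),(-1,1))])
    uv=proj(n,q);print(n,uv.round(1).tolist())
    u0,v0=(uv.min(0)-8).astype(int);u1,v1=(uv.max(0)+9).astype(int)
    for r in range(v0,v1,1): print(r,u0,"".join("#" if p.min()>225 else "R" if p[0]-p[2]>40 else "+" if p.min()>150 else "." if p.min()>80 else " " for p in im[r,u0:u1]))
```

```text
centre [0.5031 0.2992 0.1612] normal [-0.002 -0.001  1.   ] long [-0.989  0.145 -0.002]
scene [[423.6, 138.1], [441.3, 131.0], [414.8, 103.9], [397.7, 110.3]]
95 389 ..RRR..R++RRR. .....+#+++++...     RRRRRR....................
96 389 .RRRR  RRRR ......+++++........    RRRRR.....................
97 389 RRRRR   R  ........++..........    RRRRR.....................
98 389 RRRRRR  RRR.....................   RRRRR.....................
99 389 RRRRRR ...R.....................   RRRRR.....................
100 389 R RRRR++++RR....................   RRRRR.....................
101 389    RRR+#++RR....................    RRRR.....................
102 389    RRR++. R ...RR................   RRRRR....................
103 389    RRRR   RRRRRRR................   RRRRR....................
104 389     RRR  RRRRRRRR.....+++........    RRRR....................
105 389    RRR.R RRRRRRRR....+###++......    RRRR....................
106 389     RRRR RRRRRRRRR#######+++.....    RRRR....................
107 389     RRR..   RRRRR+######. ++......   RRRR....................
108 389 ..........   RRRRR##########
[... 5814 characters left out ...]
RRRRR.........     .  .    .
227 163 RRRRRRRRRRRRRRRRRRRRRRRR.    ...      .       .
228 163 RRRRRRRRRRRRRRRRRRRRRRRR              .        
229 163 RRRRRRRRRRRRRRRRRRRRRRRR               .       
230 163 RRRRRRRRRRR   RRRRRRRRRR                       
231 163 RRRRRRRRRRRRRRRRRRRRRRR                   .    
232 163 RRRRRRRRRRRRRRRRRRRRRRR                       .
233 163 .RRRRRRRRRRRRRRRRRRRRR                        .
234 163     RR RRRRRRRRRRRRRRR                        .
235 163        RRRRRRRRRRRRRR                         .
236 163          RRRRRRRRRRRR                         .
237 163 ..          RRRRR RR                          .
238 163 #++.          RRR                         .   .
```

The plate is level and matches the prediction within a pixel in both views. Lowering now.

```bash
python3 -m inch '[{"rot":[-0.1,0.1,-0.3],"delta_pos":[10,1,8],"hand":0},{"rot":[-0.1,0.1,-0.3],"delta_pos":[22,1,22],"hand":0},{"rot":[-0.1,0.1,-0.3],"delta_pos":[35,1,38],"hand":0},{"rot":[-0.1,0.1,-0.3],"delta_pos":[48,1,53],"hand":0},{"rot":[-0.1,0.1,-0.3],"delta_pos":[58,0.6,65],"hand":0},{"rot":[-0.1,0.1,-0.3],"delta_pos":[65,0.6,73],"hand":0},{"rot":[-0.1,0.1,-0.3],"delta_pos":[67.4,0.6,75.6],"hand":0},{"rot":[-0.1,0.1,-0.3],"delta_pos":[67.4,0.6,75.6],"hand":0},{"rot":[-0.1,0.1,-0.3],"delta_pos":[67.4,0.6,75.6],"hand":0}]'
python3 -c "
from p3 import *
G(.01,0,.05);G(.01,0,.044)"
```

```text
time: 20.8
ee_pos: [0.5276, 0.2972, 0.0281]
tcp_rot: [3.135, 0.703, 2.997]
contact_force: [1.0, -0.7, -2.5]
opening: 0.0601
grasp_force: 35.0
(0.01, 0, 0.05) [0.5275 0.2956 0.0174] rot [0.1 0.1 0. ] pos [ 6.9 -1.6  8.3] | at [0.5276 0.2972 0.0281] [3.135 0.703 2.997]
(0.01, 0, 0.044) [0.5275 0.2956 0.0114] rot [0.1 0.1 0. ] pos [10.7 -1.6 12.8] | at [0.5276 0.2972 0.0281] [3.135 0.703 2.997]
```

```bash
python3 -m inch '[{"rot":[0.1,0.1,0],"delta_pos":[2,-1.6,2],"hand":0},{"rot":[0.1,0.1,0],"delta_pos":[4,-1.6,5],"hand":0},{"rot":[0.1,0.1,0],"delta_pos":[6.9,-1.6,8.3],"hand":0},{"rot":[0.1,0.1,0],"delta_pos":[6.9,-1.6,8.3],"hand":0}]'
python3 -m inch '[{"rot":[0,0,0],"delta_pos":[1,0,1.2],"hand":0},{"rot":[0,0,0],"delta_pos":[2,0,2.3],"hand":0},{"rot":[0,0,0],"delta_pos":[2,0,2.3],"hand":0}]'
python3 -c "
from p3 import *
G(.01,0,.044)"
```

```text
time: 21.2
ee_pos: [0.5267, 0.2957, 0.0161]
tcp_rot: [3.138, 0.7, 2.999]
contact_force: [-0.1, -0.3, -3.6]
opening: 0.0595
grasp_force: 35.0
time: 21.5
ee_pos: [0.5268, 0.2959, 0.0134]
tcp_rot: [3.138, 0.701, 2.998]
contact_force: [0.2, -0.0, -3.1]
opening: 0.0595
grasp_force: 35.0
(0.01, 0, 0.044) [0.5275 0.2956 0.0114] rot [ 0.  -0.   0.1] pos [ 0.7 -0.2  2. ] | at [0.5268 0.2959 0.0134] [3.138 0.701 2.998]
```

```bash
python3 -m inch '[{"rot":[0,0,0],"delta_pos":[0.5,0,0.6],"hand":0},{"rot":[0,0,0],"delta_pos":[0.8,0,1],"hand":0},{"rot":[0,0,0],"delta_pos":[0.8,0,1],"hand":0}]'
python3 -m inch '[{"rot":[0,0,0],"delta_pos":[0.3,0,0.4],"hand":0},{"rot":[0,0,0],"delta_pos":[0.6,0,0.8],"hand":0},{"rot":[0,0,0],"delta_pos":[0.6,0,0.8],"hand":0}]'
```

```text
time: 21.8
ee_pos: [0.5269, 0.2959, 0.0123]
tcp_rot: [3.138, 0.701, 2.998]
contact_force: [0.3, 0.4, -3.0]
opening: 0.0593
grasp_force: 35.0
time: 22.1
ee_pos: [0.527, 0.296, 0.0114]
tcp_rot: [3.138, 0.701, 2.998]
contact_force: [-0.8, 0.1, -1.3]
opening: 0.0596
grasp_force: 35.0
```

```bash
python3 -m inch '[{"rot":[0,0,0],"delta_pos":[0.3,0,0.4],"hand":0},{"rot":[0,0,0],"delta_pos":[0.3,0,0.4],"hand":0},{"rot":[0,0,0],"delta_pos":[0.3,0,0.4],"hand":0}]'
python3 -m inch '[{"rot":[0,0,0],"delta_pos":[0.3,0,0.4],"hand":0},{"rot":[0,0,0],"delta_pos":[0.3,0,0.4],"hand":0},{"rot":[0,0,0],"delta_pos":[0.3,0,0.4],"hand":0}]'
```

```text
time: 22.4
ee_pos: [0.527, 0.2959, 0.011]
tcp_rot: [3.137, 0.701, 2.998]
contact_force: [-1.7, -0.8, 1.2]
opening: 0.0598
grasp_force: 35.0
time: 22.7
ee_pos: [0.5271, 0.2959, 0.0107]
tcp_rot: [3.137, 0.701, 2.998]
contact_force: [-3.9, -1.9, 5.7]
opening: 0.0593
grasp_force: 35.0
```

```bash
python3 -m inch '[{"rot":[0,0,0],"delta_pos":[-0.3,0,-0.3],"hand":0},{"rot":[0,0,0],"delta_pos":[-0.3,0,-0.3],"hand":0}]' 4
python3 -m inch '[{"rot":[0,0,0],"delta_pos":[-0.3,0,-0.3],"hand":-0.45},{"rot":[0,0,0],"delta_pos":[-0.3,0,-0.3],"hand":-0.6},{"rot":[0,0,0],"delta_pos":[-0.3,0,-0.3],"hand":-0.9},{"rot":[0,0,0],"delta_pos":[-0.3,0,-0.3],"hand":-0.9},{"rot":[0,0,0],"delta_pos":[-0.3,0,-0.3],"hand":-0.9},{"rot":[0,0,0],"delta_pos":[-0.3,0,-15],"hand":-0.9},{"rot":[0,0,0],"delta_pos":[-0.3,0,-40],"hand":-0.9},{"rot":[0,0,0],"delta_pos":[-0.3,0,-75],"hand":-0.9},{"rot":[0,0,0],"delta_pos":[-0.3,0,-115],"hand":-0.9},{"rot":[0,0,0],"delta_pos":[-0.3,0,-160],"hand":-0.9},{"rot":[0,0,0],"delta_pos":[-0.3,0,-180],"hand":-0.9},{"rot":[0,0,0],"delta_pos":[-0.3,0,-180],"hand":-0.9}]'
python3 - <<'E'
from p3 import *
print(read_state()["joints"])
im={n:get_image(n).astype(int) for n in("scene","top")}
c=T(vp,(.01,0,.048))
print("plate pred corners",proj("scene",T(vp,[(.01+i*.065,j*.03,.048) for i,j in((-1,-1),(-1,1),(1,1),(1,-1))])).round(1).tolist())
for n,(u0,v0,u1,v1) in(("scene",(384,118,462,205)),("top",(180,150,230,195))):
    for r in range(v0,v1): print(r,u0,"".join("#" if p.min()>225 else "R" if p[0]-p[2]>40 else "+" if p.min()>150 else "." if p.min()>80 else " " for p in im[n][r,u0:u1]))
E
```

```text
time: 22.9
ee_pos: [0.527, 0.2959, 0.0107]
tcp_rot: [3.138, 0.701, 2.998]
contact_force: [-1.6, -0.6, 0.8]
opening: 0.0599
grasp_force: 4.0
time: 24.1
ee_pos: [0.4114, 0.3138, 0.1508]
tcp_rot: [3.132, 0.702, 2.997]
contact_force: [0.3, -0.1, -0.1]
opening: 0.0834
grasp_force: 0.0
[-1.10012954  0.20908323 -0.17252954  2.28354088  1.07184275  0.8555904
 -0.65806219]
plate pred corners [[392.9, 138.7], [409.0, 132.3], [433.6, 159.1], [417.0, 166.1]]
118 384 ..............................................................................
119 384 ..............................................................................
120 384 ..............................................................................
121 384 ..............................................................................
122 384 ..............................................................................
123 384 ..............................................................................
124 384 ..............................................................................
125 384 ...................++...........
[... 8874 characters left out ...]
 .............++++++++++++++++++.......+++.........
184 180 .............++##++++++++++++++.......+++.........
185 180 .............+########+++++++++.......+++.........
186 180 ..........++++########++++++++++++....+++.........
187 180 .........+++++#########+++++######+...++..........
188 180 .........+++.+##+######+++++######+...++..........
189 180 .........+++.+##+######+++++######+...++..........
190 180 .........++++##########++++++++###++...+..........
191 180 .........++++##########++++++++###++...+..........
192 180 .........++++##########++++++#####++..............
193 180 .........++++##########+++++######+...............
194 180 ...........+###########+++++######+...+...........
```

Run:
```python
from p3 import *
b=vp[2];Ri=np.array([[np.cos(b),np.sin(b)],[-np.sin(b),np.cos(b)]])
for n,uv,o in(("top",(198.6,169.3),(-.49,-2.2)),("scene",(437.3,158.5),(.45,-.34))):
    w=ray(n,np.array(uv)-o,.107);print(n,w,"vice frame",Ri@(w[:2]-vp[:2]))
for j in(0,.01):
  print(j,[proj(n,T(vp,[(.1225-j+i*.011,k*.011,.107) for i,k in((-1,-1),(1,-1),(1,1),(-1,1))])).round(1).tolist() for n in("scene","top")])
s=read_state();print(s["ee_pos"])
go(T(vp,(.16,0,.16)),-Xv,[0,0,-1])
```

```text
top [0.60311167 0.28625064 0.107     ] vice frame [0.11321237 0.00016236]
scene [0.60785949 0.28193545 0.107     ] vice frame [ 0.11851951 -0.00344278]
0 [[[433.2, 158.2], [437.8, 163.2], [444.2, 160.5], [439.5, 155.5]], [[202.8, 172.6], [204.0, 165.2], [196.5, 164.1], [195.3, 171.5]]]
0.01 [[[431.1, 155.9], [435.7, 160.9], [442.1, 158.2], [437.4, 153.2]], [[202.2, 176.0], [203.5, 168.6], [196.0, 167.5], [194.8, 174.9]]]
[0.41259994 0.31178438 0.14864389]
rot [ 0.2 40.2 -0.1] pos [-189.9    1.4  145.5] | at [0.4126 0.3118 0.1486] [3.137 0.701 2.997]
```

```bash
python3 -c "
from p3 import *
go(T(vp,(.116,-.001,.17)),-Xv,[0,0,-1])"
```

```text
rot [ 0.2 40.2 -0.1] pos [-162.7    0.4  109.5] | at [0.4126 0.3118 0.1486] [3.137 0.701 2.997]
```

```bash
python3 -m inch '[{"rot":[0,3,0],"delta_pos":[-25,0,-10],"hand":-0.5},{"rot":[0,8,0],"delta_pos":[-50,0,0],"hand":-0.3},{"rot":[0,14,0],"delta_pos":[-75,0,25],"hand":-0.3},{"rot":[0,21,0],"delta_pos":[-100,0,50],"hand":-0.3},{"rot":[0,28,0],"delta_pos":[-125,0,75],"hand":-0.3},{"rot":[0,35,0],"delta_pos":[-145,0,95],"hand":-0.3},{"rot":[0.2,40.2,0],"delta_pos":[-162.7,0.4,109.5],"hand":-0.3},{"rot":[0.2,40.2,0],"delta_pos":[-162.7,0.4,109.5],"hand":-0.3},{"rot":[0.2,40.2,0],"delta_pos":[-162.7,0.4,109.5],"hand":-0.3}]'
python3 -c "
from p3 import *
print(read_state()['joints']);go(T(vp,(.116,-.001,.075)),-Xv,[0,0,-1])"
```

```text
time: 25.1
ee_pos: [0.6087, 0.2794, 0.165]
tcp_rot: [-3.136, -0.005, 2.991]
contact_force: [1.0, -0.1, -0.5]
opening: 0.0569
grasp_force: 0.0
[-0.42947936  0.51969452 -0.11005531  1.49890629  0.06160683  1.13335723
  0.86819985]
rot [-0.3 -0.3 -0.6] pos [ 3.3  5.3 89.9] | at [0.6087 0.2794 0.165 ] [-3.136 -0.005  2.991]
```

```bash
python3 -m inch '[{"rot":[-0.3,-0.3,-0.6],"delta_pos":[3.3,5.3,15],"hand":-0.3},{"rot":[-0.3,-0.3,-0.6],"delta_pos":[3.3,5.3,40],"hand":-0.3},{"rot":[-0.3,-0.3,-0.6],"delta_pos":[3.3,5.3,65],"hand":-0.3},{"rot":[-0.3,-0.3,-0.6],"delta_pos":[3.3,5.3,82],"hand":-0.3},{"rot":[-0.3,-0.3,-0.6],"delta_pos":[3.3,5.3,90],"hand":-0.3},{"rot":[-0.3,-0.3,-0.6],"delta_pos":[3.3,5.3,90],"hand":-0.3},{"rot":[-0.3,-0.3,-0.6],"delta_pos":[3.3,5.3,90],"hand":-0.3}]' 5
python3 -m inch '[{"rot":[0,0,0],"delta_pos":[0,0,0],"hand":0},{"rot":[0,0,0],"delta_pos":[0,0,0],"hand":0.2},{"rot":[0,0,0],"delta_pos":[0,0,0],"hand":0.5},{"rot":[0,0,0],"delta_pos":[0,0,0],"hand":0.7},{"rot":[0,0,0],"delta_pos":[0,0,0],"hand":0.8},{"rot":[0,0,0],"delta_pos":[0,0,0],"hand":0.8}]' 5
python3 -c "
from p3 import *
go(T(vp,(.116,-.001,.075)),-Xv,[0,0,-1])"
```

```text
time: 25.8
ee_pos: [0.6026, 0.2908, 0.0804]
tcp_rot: [3.136, 0.005, 3.011]
contact_force: [0.3, 0.3, 0.7]
opening: 0.0573
grasp_force: 0.0
time: 26.4
ee_pos: [0.6028, 0.2881, 0.0797]
tcp_rot: [3.14, 0.004, 3.008]
contact_force: [-2.0, -5.4, 3.8]
opening: 0.0217
grasp_force: 5.0
rot [0.1 0.2 0.5] pos [-3.4 -3.   4.8] | at [0.6028 0.2881 0.0797] [3.14  0.004 3.008]
```

```bash
python3 -m inch '[{"rot":[0,0,0.5],"delta_pos":[0,-2,0],"hand":0.9},{"rot":[0,0,0.5],"delta_pos":[0,-2,0],"hand":0.9},{"rot":[0,0,0.5],"delta_pos":[0,-2,0],"hand":0.9}]' 25
python3 -m inch '[{"rot":[0,0,0],"delta_pos":[2,0,0],"hand":0.9},{"rot":[0,0,0],"delta_pos":[5,0,0],"hand":0.9},{"rot":[0,0,0],"delta_pos":[8,0,0],"hand":0.9},{"rot":[0,0,0],"delta_pos":[11,0,0],"hand":0.9},{"rot":[0,0,0],"delta_pos":[14,0,0],"hand":0.9},{"rot":[0,0,0],"delta_pos":[16,0,0],"hand":0.9},{"rot":[0,0,0],"delta_pos":[16,0,0],"hand":0.9}]'
cat > q.py <<'E'
from p3 import *
s=read_state();b=vp[2];d=s["ee_pos"][:2]-vp[:2]
print("tcp in vice",(d@Xv[:2]).round(4),(d@Yv[:2]).round(4),"F along Xv,Yv,Z",(s["contact_force"]@np.stack([Xv,Yv,Z],1)).round(1))
E
python3 q.py
```

```text
time: 26.7
ee_pos: [0.6032, 0.2881, 0.0805]
tcp_rot: [3.136, 0.006, 3.001]
contact_force: [0.1, -1.9, 5.7]
opening: 0.0045
grasp_force: 2.8
time: 27.4
ee_pos: [0.587, 0.2912, 0.0804]
tcp_rot: [3.136, 0.006, 3.001]
contact_force: [2.5, -0.7, 6.6]
opening: 0.0043
grasp_force: 3.1
tcp in vice 0.0966 0.0028 F along Xv,Yv,Z [ 2.6 -0.3  6.6]
```

The fingers slid off the post's top: the real tips sit about 26 mm short of the TCP. I'll lift, move beyond the post with the fingers shut, and push instead.

```bash
python3 -m inch '[{"rot":[0,0,0],"delta_pos":[0,0,-10],"hand":0.9},{"rot":[0,0,0],"delta_pos":[0,0,-30],"hand":1},{"rot":[0,0,0],"delta_pos":[-15,0,-50],"hand":1},{"rot":[0,0,0],"delta_pos":[-40,0,-50],"hand":1},{"rot":[0,0,0],"delta_pos":[-65,0,-50],"hand":1},{"rot":[0,0,0],"delta_pos":[-65,0,-50],"hand":1}]' 10
python3 -c "
from p3 import *
go(T(vp,(.163,0,.055)),-Xv,[0,0,-1])"
```

```text
time: 28.0
ee_pos: [0.6522, 0.2798, 0.1293]
tcp_rot: [3.138, 0.004, 2.999]
contact_force: [-0.4, -0.5, 1.0]
opening: 0.0006
grasp_force: 0.0
rot [ 0.2  0.2 -0.1] pos [ 0.  -0.9 74.3] | at [0.6522 0.2798 0.1293] [3.138 0.004 2.999]
```

```bash
python3 -m inch '[{"rot":[0,0.2,0],"delta_pos":[0,-1,20],"hand":1},{"rot":[0,0.2,0],"delta_pos":[0,-1,45],"hand":1},{"rot":[0,0.2,0],"delta_pos":[0,-1,65],"hand":1},{"rot":[0,0.2,0],"delta_pos":[0,-1,74],"hand":1},{"rot":[0,0.2,0],"delta_pos":[0,-1,74],"hand":1}]'
python3 q.py
python3 -m inch '[{"rot":[0,0,0],"delta_pos":[3,0,0],"hand":1},{"rot":[0,0,0],"delta_pos":[7,0,0],"hand":1},{"rot":[0,0,0],"delta_pos":[11,0,0],"hand":1},{"rot":[0,0,0],"delta_pos":[15,0,0],"hand":1},{"rot":[0,0,0],"delta_pos":[19,0,0],"hand":1},{"rot":[0,0,0],"delta_pos":[23,0,0],"hand":1},{"rot":[0,0,0],"delta_pos":[27,0,0],"hand":1},{"rot":[0,0,0],"delta_pos":[30,0,0],"hand":1},{"rot":[0,0,0],"delta_pos":[30,0,0],"hand":1}]'
python3 q.py
```

```text
time: 28.5
ee_pos: [0.649, 0.2807, 0.0543]
tcp_rot: [3.138, -0.003, 3.002]
contact_force: [-0.3, 0.0, -0.0]
opening: 0.0005
grasp_force: 0.0
tcp in vice 0.1594 0.0011 F along Xv,Yv,Z [-0.3 -0.  -0. ]
time: 29.4
ee_pos: [0.621, 0.2849, 0.056]
tcp_rot: [3.137, 0.001, 3.001]
contact_force: [0.4, 0.1, -0.4]
opening: 0.0004
grasp_force: 0.0
tcp in vice 0.1311 0.0014 F along Xv,Yv,Z [ 0.4  0.1 -0.4]
```

```bash
python3 -m inch '[{"rot":[0,0,0],"delta_pos":[3,0,0],"hand":1},{"rot":[0,0,0],"delta_pos":[6,0,0],"hand":1},{"rot":[0,0,0],"delta_pos":[9,0,0],"hand":1},{"rot":[0,0,0],"delta_pos":[10,0,0],"hand":1}]'
python3 q.py
python3 -m inch '[{"rot":[0,0,0],"delta_pos":[3,0,0],"hand":1},{"rot":[0,0,0],"delta_pos":[6,0,0],"hand":1},{"rot":[0,0,0],"delta_pos":[8,0,0],"hand":1},{"rot":[0,0,0],"delta_pos":[8,0,0],"hand":1}]'
python3 q.py
```

```text
time: 29.8
ee_pos: [0.6115, 0.2862, 0.056]
tcp_rot: [3.136, 0.001, 3.001]
contact_force: [4.8, -1.0, -1.1]
opening: 0.0003
grasp_force: 2.0
tcp in vice 0.1215 0.0013 F along Xv,Yv,Z [ 4.9 -0.3 -1.1]
time: 30.2
ee_pos: [0.6033, 0.2874, 0.056]
tcp_rot: [3.137, 0.001, 3.001]
contact_force: [4.4, 0.2, -0.5]
opening: 0.0008
grasp_force: 1.9
tcp in vice 0.1132 0.0013 F along Xv,Yv,Z [ 4.3  0.9 -0.5]
```

```bash
python3 -m inch '[{"rot":[0,0,0],"delta_pos":[2,0,0],"hand":1},{"rot":[0,0,0],"delta_pos":[4,0,0],"hand":1},{"rot":[0,0,0],"delta_pos":[6,0,0],"hand":1},{"rot":[0,0,0],"delta_pos":[6,0,0],"hand":1}]'
python3 q.py
python3 -m inch '[{"rot":[0,0,0],"delta_pos":[1,0,0],"hand":1},{"rot":[0,0,0],"delta_pos":[2,0,0],"hand":1},{"rot":[0,0,0],"delta_pos":[2,0,0],"hand":1}]'
python3 q.py
```

```text
time: 30.6
ee_pos: [0.6001, 0.2878, 0.0561]
tcp_rot: [3.135, 0.005, 3.0]
contact_force: [12.1, 0.1, -6.7]
opening: 0.0006
grasp_force: 5.8
tcp in vice 0.11 0.0013 F along Xv,Yv,Z [12.   1.8 -6.7]
time: 30.9
ee_pos: [0.6001, 0.2878, 0.0562]
tcp_rot: [3.134, 0.008, 2.999]
contact_force: [17.4, 0.1, -9.8]
opening: 0.0004
grasp_force: 8.6
tcp in vice 0.11 0.0013 F along Xv,Yv,Z [17.2  2.6 -9.8]
```

Contact is firm at about 17 N. I'll check the plate's travel by its bolt holes, which were at scene (396.5,139.6) and (406.3,135.3) before the push.

```bash
cat > hl.py <<'E'
from p3 import *
b=vp[2];Ri=np.array([[np.cos(b),np.sin(b)],[-np.sin(b),np.cos(b)]])
im=get_image("scene").astype(int)
for r in range(126,148): print(r,384,"".join("#" if p.min()>235 else "R" if p[0]-p[2]>40 else "+" if p.min()>200 else "o" if p.min()>150 else "." if p.min()>80 else " " for p in im[r,384:425]))
for uv in((396.5,139.6),(406.3,135.3)): print("hole before in vice",Ri@(ray("scene",np.array(uv)-[.45,-.34],.048)[:2]-vp[:2]))
cv2.imwrite("pics/h.png",np.uint8(im[:,:,::-1]))
g=255-im[130:144,388:412].min(2)
for lo in((388,394),(400,408)): pass
E
python3 hl.py
```

```text
126 384 .......     .oo..........................
127 384 .......  ..oo++..........................
128 384 .....  ..oo++............................
129 384 .   ...oo...........ooo..................
130 384     .oo..........ooo+o...................
131 384    ............oo++oo................... 
132 384   ............ooooo...ooo......  ......  
133 384   ..............o..ooooooo..    . . .... 
134 384   ...............oooooo. ...... .. ..... 
135 384  .............oooooooo..  .............. 
136 384 ............oooooooooooo.   ............R
137 384 .........ooooooooooooooo.   .............
138 384 ........ooo...ooooooooo..   ...... .. ...
139 384 .........oo. .ooooooooo+o.   ......... ..
140 384 ..........oo.oooooooooo##+     ..... ....
141 384 ..........oooooooooooooo#+      .. ......
142 384 ...........oooooooooooooo.      ...  ....
143 384 ............ooooooooooooo.       ... ....
144 384 .............oooooooooooo.        ... ...
145 384 .............oooooooooooo.         .. ...
146 384 ..............oooooooooooo.           ...
147 384   .............oooooooooooo.         ....
hole before in vice [-0.04576516 -0.02448438]
hole before in vice [-0.04733691  0.01291845]
```

```bash
python3 -m inch '[{"rot":[0,0,0],"delta_pos":[-5,0,0],"hand":1},{"rot":[0,0,0],"delta_pos":[-15,0,0],"hand":1},{"rot":[0,0,0],"delta_pos":[-18,0,-30],"hand":1},{"rot":[0,0,0],"delta_pos":[-18,0,-75],"hand":1},{"rot":[0,0,0],"delta_pos":[-18,-30,-110],"hand":1},{"rot":[0,0,0],"delta_pos":[-18,-75,-120],"hand":1},{"rot":[0,0,0],"delta_pos":[-18,-120,-120],"hand":1},{"rot":[0,0,0],"delta_pos":[-18,-165,-120],"hand":1},{"rot":[0,0,0],"delta_pos":[-18,-200,-120],"hand":1},{"rot":[0,0,0],"delta_pos":[-18,-200,-120],"hand":1}]'
python3 - <<'E'
from p3 import *
im=get_image("scene").astype(int);cv2.imwrite("pics/after.png",np.uint8(im[:,:,::-1]));cv2.imwrite("pics/aftert.png",get_image("top")[:,:,::-1])
for r in range(124,180): print(r,384,"".join("#" if p.min()>240 else "R" if p[0]-p[2]>40 else "+" if p.min()>200 else "o" if p.min()>150 else "." if p.min()>80 else " " for p in im[r,384:450]))
E
```

```text
time: 31.95
ee_pos: [0.5844, 0.0809, 0.1751]
tcp_rot: [3.14, -0.0, 2.994]
contact_force: [-0.2, -1.4, -0.5]
opening: 0.0005
grasp_force: 0.0
124 384 RRRR..RRRRRR................  ....................................
125 384 RRRRRRRRRRRR...............    ...................................
126 384 R RRRRRRRRRR...............      ...RR............................
127 384  RRR.RRRRRRRR ....... ..       ...RRRRR...........................
128 384 RRR.oRRRRRRR......  .R..         RRRRR............................
129 384 RRRRRRRRRRRR...  ..RRR+o.        RRRR.............................
130 384 RRRRRRRRRR..   .RRRRo+++o. ..... RRR..............................
131 384 RRRRRRRR.   .RRRRR++oo+++o.o++oo RRR..............................
132 384 RRRRR..   ..RRR++++o++++oo++##o.RRR...............................
133 384 RRR.   .RRRRR.o+o++o++o++o++oo. RRR...............................
134 384 ..  ...RRR.   .o+++o+++++o+o..  RRR...............................
135 384   .RRRRR. ...  o+o+++++++##+... RR................................
136 384 .RRRR.  .........o#+o+######+oo....................
[... 2540 characters left out ...]
+++o++++#####+o..........
171 384 .........................+o............o++++++#########+o.........
172 384 ..........................oo...........o++++############+o........
173 384 ..........................o+oo.oo......ooo+##############+o.......
174 384 ...........................o+++++o........+###############+o......
175 384 ............................ooo+o+o........+###############+......
176 384 .............................oo+oo+o........+###############+.....
177 384 ..............................o++o++o.......o+###############+....
178 384 ............................ ..o+ooo+o.......o+###############o...
179 384 ................................o+oo+o........o+##############+o..
```

Run:
```python
from p3 import *
xs=np.arange(-.085,-.03,.003)
for f,n in(("top0","top"),("aftert","top"),("scene0","scene"),("after","scene")):
    im=cv2.imread(f"pics/{f}.png").min(2)
    for y0 in(-.024,-.01,.005,.018):
        print(f,y0,[f"{int(round(x*1e3))}:{int(np.mean(cv2.remap(im,*[np.float32(q)[None] for q in proj(n,T(vp,np.array([(x,y0+d,.047) for d in(0,.002,.004)]))).T],cv2.INTER_LINEAR)))}" for x in xs])
```

```text
top0 -0.024 ['-85:193', '-82:208', '-79:209', '-76:209', '-73:212', '-70:213', '-67:213', '-64:213', '-61:212', '-58:211', '-55:210', '-52:212', '-49:217', '-46:221', '-43:216', '-40:213', '-37:217', '-34:210', '-31:194']
top0 -0.01 ['-85:198', '-82:210', '-79:212', '-76:211', '-73:212', '-70:212', '-67:213', '-64:214', '-61:220', '-58:235', '-55:250', '-52:254', '-49:254', '-46:254', '-43:254', '-40:254', '-37:254', '-34:254', '-31:254']
top0 0.005 ['-85:212', '-82:212', '-79:210', '-76:212', '-73:212', '-70:213', '-67:215', '-64:217', '-61:228', '-58:243', '-55:251', '-52:254', '-49:254', '-46:254', '-43:254', '-40:254', '-37:254', '-34:254', '-31:254']
top0 0.018 ['-85:199', '-82:210', '-79:213', '-76:214', '-73:215', '-70:214', '-67:214', '-64:215', '-61:216', '-58:219', '-55:229', '-52:239', '-49:244', '-46:244', '-43:245', '-40:246', '-37:246', '-34:245', '-31:242']
aftert -0.024 ['-85:193', '-82:207', '-79:209', '-76:209', '-73:209', '-70:210', '-67:211', '-64:214', '-61:225', '-58:243', '-55:254', '-52:254', '-49:241', '-46:217', '-43:228', '-40:253', '-37:255', '-34:255', '-
[... 1733 characters left out ...]
81', '-40:79', '-37:123', '-34:215', '-31:250']
after -0.01 ['-85:80', '-82:77', '-79:94', '-76:103', '-73:102', '-70:91', '-67:82', '-64:83', '-61:86', '-58:100', '-55:107', '-52:106', '-49:144', '-46:215', '-43:249', '-40:250', '-37:248', '-34:247', '-31:247']
after 0.005 ['-85:85', '-82:77', '-79:99', '-76:145', '-73:188', '-70:202', '-67:208', '-64:220', '-61:222', '-58:213', '-55:220', '-52:219', '-49:207', '-46:236', '-43:248', '-40:247', '-37:247', '-34:247', '-31:247']
after 0.018 ['-85:90', '-82:81', '-79:93', '-76:136', '-73:182', '-70:198', '-67:201', '-64:214', '-61:221', '-58:212', '-55:215', '-52:229', '-49:229', '-46:240', '-43:248', '-40:248', '-37:247', '-34:247', '-31:247']
```

In the top view the plate's end meets the fixed-jaw edge, at the same place as the jaw edge in the first image. The sliding jaw was pressed hard against the other end, and the arm is clear. Handing in.

```bash
python3 -c "
from workcell import *
print(sign_off())"
```

```text
the job is handed in; nothing more can be done
None
```

I handed the job in at about 32 s: the tall plate was leaned on the rest, released, regrasped and laid on the vice bed, then clamped against the fixed jaw. I checked the clamping by force (about 17 N) and camera images; `sign_off()` gave no verdict.

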